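# Gauge the flow-cell clamp at half lift

## Task

Swing the cam lever of the flow-cell clamp up to the long 45-degree mark on its quadrant and let go of it. Then pick up the taper gauge by its handle and, with the blade lying flat on the lower plate, slide it straight into the clamp's mouth, thin end first, until it drags snugly between the two plates, without forcing it or jacking the upper plate up off its cam. Finish still holding the gauge in your grip at that depth, so that the opening can be read off the blade, and leave the other things where they are.

Things in the scene. Friction and masses are not known exactly. Their poses are not given: they have to be found in the camera images.
- clamp: Flow-cell clamp screwed to the bench: aluminium base (flange 110 x 140 x 12 mm, block 70 x 116 mm up to 36 mm), guide post with spring at left and right, steel bridge 26 mm deep over them, its top 107 mm up. Origin on the bench under the middle of the plates; x points into the mouth, away from the robot (mouth faces -x), z up, y to the side where the lever lies down. Place and yaw vary.
- lower_plate: Steel plate of the clamp, 70 x 70 x 8 mm, fixed, level on four adjusting screws over the base; its flat top is 46 to 48.8 mm above the bench, a little different each time. Its front upper edge has a lead-in bevel 8 mm long and 4 mm high. Axes as the clamp; origin at the centre of its underside.
- upper_plate: Sprung steel plate, 70 x 70 x 10 mm, level above the lower one; slides straight up and down and carries lifting rod, quadrant and lever. Front lower edge has a lead-in bevel 8 mm long and 4 mm high. Springs and weight push it down (about 7 N at half lift, 0.3 N more per mm); the lever's cam sets how high it stands. Axes as the clamp; origin at the centre of its underside.
- mouth (a point): Point in the middle of the front end of the lower plate, level with its flat top (46 to 48.8 mm above the bench); axes as the clamp: x runs into the mouth, z up. The gap is 70 mm wide across y and 70 mm deep; because of the bevels it reaches its true height 8 mm inside this point.
- upper_lip (a point): Point in the middle of the front end of the upper plate, level with its flat underside: 49 mm above the bench with the lever down, about 53 mm with it at 45 degrees, 57 mm with it upright. Its height over mouth is the opening between the plates, about 4 to 7.5 mm at 45 degrees; the blade, jammed in further, jacks it up.
- lever (a joint): Angle of the cam lever, rad: 0 lying level to the clamp's +y side, 0.785 (45 degrees) half way up, 1.57 upright. It turns about the clamp's x axis, from +y towards +z. Raising it lifts the upper plate. It is stiff (about 3 to 4 N at the knob) and stays where it is left.
- lever_knob (a point): Centre of the lever's black ball knob, 25 mm in diameter, 95 mm from the pivot, on a 9 mm steel rod.
- lever_pivot (a point): Centre of the lever's pivot pin, over the bridge: 117 mm above the bench with the lever down, about 121 mm at 45 degrees (it rides up with the upper plate), 125 mm upright. The lever turns about it in the plane across the mouth. An aluminium quadrant of 50 mm radius beside it has ticks each 15 degrees, the long one at 45.
- gauge: Taper gauge, 150 g: grooved aluminium handle 80 mm long, 16 wide, 28 high, and out of its front a steel blade 80 mm long, 16 wide; lies flat on the bench, underside down. Blade and handle undersides are flush; the blade's top slopes from 2 mm thick at the tip to 10 mm at the handle. Origin on the underside, under the handle's middle; x along the blade to the tip, y across, z up.
- gauge_tip (a point): Middle of the thin end of the blade, on the underside: 120 mm ahead of the gauge's origin. In the clamp the drag rises from nothing to about 5 to 11 N over some 6 mm of travel from the first touch of both plates; pushed deeper it stays level and the blade jacks the upper plate up, 1 mm in each 10 mm. Resting on the lower plate alone it drags 1 to 3 N.
- flow_cell: Clear acrylic flow cell plate with brass ports at one end, 70 x 48 x 10 mm, lying on the bench. Leave it.
- check_valve: Brass check valve lying on the bench, about 94 x 28 x 24 mm. Leave it.
- seal_tin: Round flat steel tin of seals, 65 mm across, 26 mm high. Leave it.
- screwdriver: Screwdriver with a black handle, lying on the bench. Leave it.
- wrench: Steel open-ended wrench, 170 mm long, lying between the robot and the clamp. Leave it.
- canister: Dented aluminium canister with a black cap, 68 mm across, 120 mm high, standing in the tray of the field crate. Leave it.
- probe: Sooty stainless probe section, 22 mm across and 175 mm long, lying in the tray of the crate. Leave it.
There are look-alikes about, which are no part of the job. What is shaped like the gauge but orange is not meant. Of the things that look like the clamp, the larger one is meant.

How it is judged:
By the outcome, as a careful person would: the job done as asked, in the order asked, and still so for the second after the job is handed in, while the arm keeps its last pose, push and grip.
It also fails if it takes over 64 s, if anything falls off the work surface, if the arm or the gripper's body presses on something with over 40 N, if the wrist force passes 120 N, or if a joint passes its speed limit or range.

## Robot

A 6-joint arm with a two-finger parallel gripper is mounted at the origin on the work surface. World frame = base frame: x ahead of the robot, y to its left, z up, the work surface at z = 0. Lengths are in mm, angles in rad, forces in N, time in s.
With the tool pointing down it reaches from about 275 to 750 mm from the base axis. Payload 10.2 kg.
Tool frame: the origin (TCP) lies on the front face of the gripper's body, between the roots of the fingers; the fingertips stand 73 mm ahead of it and the grasp point (between the pads) lies ctrl.grip_depth ahead of it (ctrl.grip_depth is the distance from the TCP to the grasp point, in mm); z points along the fingers, y is the direction in which the jaws open and shut (so a half turn about z gives the same grasp; the last joint's range is limited). The gripper opens to 85 mm and grips with 20 to 120 N. Pads are 22 mm wide; open, the fingers measure 114 mm over their backs; the gripper's body (76 mm by 85 mm) begins 54 mm behind the grasp point. The pads swing forward as they close: fully open they stand 13 mm farther back than shut.
Start: joints at [-1.416, 0.313, 1.498, -0, 1.331, -0.223], TCP at [193.648, -487.988, 303.894] pointing down, gripper open.
Joint ranges: [-2.94, 2.94], [-0.97, 2.17], [0.19, 2.56], [-1.23, 4.37], [0.02, 3.11], [-2.88, 2.88]. Speed limits (rad/s): [2.39, 2.39, 3.01, 3.14, 3.14, 3.14].

## Interface

Orientations are given as a unit quaternion [w, x, y, z].
In Python, from rig import readout, capture, ctrl, nets gives the robot as it stands. The module is installed in compiled form; this text tells all that it offers.
- The arm moves only by the tool apply_moves, never from a script. Its argument "targets" is a list of rows, each a list of 4 numbers: the shift along the tool's x, y, z in cm, then the turn about the tool's z in degrees. A call has 1 to 8 rows; each row shifts and turns the commanded pose from where the row before left it, along the tool's axes as they then stand; what a row does not reach is not made up. A row lasts 1/10 s, in which the tool goes at most 50 mm and 8.59 degrees, less where a joint would pass 70% of its speed; a pose out of reach is approached as far as the arm can. A call with a gripper value outside its range is refused whole. "grip" is the finger opening in cm, from 0 to 8.54, set as the call begins (left out, the last holds). The fingers move at their own pace and stop on an object; "force" is the grip in N (left out, the last holds). Time passes only in rows, so rows that do not move let the fingers close. It gives the time, the measured TCP pose, the force and the opening at its end, in the units of the state.
- readout.sense(): the state, without advancing time (a new reading comes with each control period).
- capture(name): name is "scene" or "top" or "wrist"; returns a dict with "img" (384x512x3 uint8, red, green, blue), "fov_y" (degrees; the focal length in pixels is half the picture's height over the tangent of half this angle, whatever the lens; pixels are square), "cx", "cy" (the principal point, pixels), "eye" and "rotation" of the camera in the world. Camera axes: x right, y down, z forward; pixel columns grow to the right and rows downward; lengths in mm; the calibration is good to about 2 mm. A picture is of the moment at which its call begins. There is no depth.
- ctrl.finish_job(): hands the job in, once; it reports no verdict.
Trained networks look in the newest picture that a camera, given by its name, has taken for a name from the list of things; names that differ only in an ending like _2 or _b are one class to them, and where a whole thing is asked for, a point or a joint stands for the part that bears it (a point fixed in the world has none). Each returns a list of dicts, best first, with "score" (0 to 1); they miss things now and then, are a little off and sometimes report something else, mostly with a low value. They report only what shows in the picture. A call takes as long as a camera call. They do not tell look-alikes from the thing itself.
- nets.boxes_of(camera, target): "location" ([column, row] as shares, 0 to 1, of the picture: columns of its width, rows of its height, amid what is visible of it).
The state is a dict: "time_s": time; "joints": joint angles; "dq": joint speeds; "tau": joint torques, N m; "eef_pos": TCP position; "ee_rot": TCP orientation; "force": force on the tool from outside, world axes, zero at the start; "wrist_torque": the same for the moment, N m; "grip_width": opening from 0.0 (shut) to 1.0 (fully open).
Only numpy, scipy, OpenCV 4.12 (cv2) and the standard library are available. Lean on these libraries where they do the work, as an engineer would, in place of code of your own. Each camera call takes 0.05 s, during which the arm holds its last target.

## Working session

There is one attempt and no reset: what is moved stays moved. The work goes in short steps, Python scripts to look and compute and a tool call to move; the robot and the scene stay as the last step left them, time stands still between calls to the robot, and variables do not carry over. Pictures are saved under pics/ and viewed, and the job is handed in when it is done.

Besides the shell and the picture viewer there is one more tool, called after ">>>" as a command line: name --pt "numbers of a row" for each row, then --argument value for the rest. apply_moves: Moves the arm, as the interface text tells. Its arguments: {"type":"object","properties":{"targets":{"type":"array"},"grip":{"type":"number"},"force":{"type":"number"}},"required":["targets"]}

```bash
mkdir -p pics; ls; cat > h.py <<'E'
import numpy as np,cv2
from rig import readout,capture,ctrl,nets
def shot(cam,name,crop=None,scale=1):
    c=capture(cam); im=c["img"][:,:,::-1]
    if crop: im=im[crop[1]:crop[3],crop[0]:crop[2]]
    if scale!=1: im=cv2.resize(im,None,fx=scale,fy=scale,interpolation=cv2.INTER_CUBIC)
    cv2.imwrite("pics/"+name+".png",im); return c
def ray(c,u,v):
    f=192/np.tan(np.radians(c["fov_y"])/2)
    d=np.array([(u-c["cx"])/f,(v-c["cy"])/f,1.]); R=np.array(c["rotation"]).reshape(3,3)
    return np.array(c["eye"],float),R@d
def onz(c,u,v,z):
    e,d=ray(c,u,v); return e+d*(z-e[2])/d[2]
def proj(c,p):
    f=192/np.tan(np.radians(c["fov_y"])/2)
    q=np.array(c["rotation"]).reshape(3,3).T@(np.array(p,float)-np.array(c["eye"],float))
    return np.array([c["cx"]+f*q[0]/q[2],c["cy"]+f*q[1]/q[2]])
def tri(obs):
    A=np.zeros((3,3));b=np.zeros(3)
    for c,u,v in obs:
        e,d=ray(c,u,v); d=d/np.linalg.norm(d); P=np.eye(3)-np.outer(d,d); A+=P;b+=P@e
    return np.linalg.solve(A,b)
E
python3 - <<'E'
from h import *
print(readout.sense())
for n in ["scene","top","wrist"]:
    c=shot(n,n+"0",scale=1.5)
    print(n,c["fov_y"],c["cx"],c["cy"],c["eye"],c["rotation"])
    for t in ["clamp","gauge","lever_knob","lever_pivot","mouth","upper_lip","gauge_tip"]:
        try: print(t,[(round(b["score"],2),round(b["location"][0]*512),round(b["location"][1]*384)) for b in nets.boxes_of(n,t)])
        except Exception as e: print(t,e)
E
```

```text
pics
{'time_s': 0.0, 'joints': array([-1.41640973e+00,  3.13411599e-01,  1.49844893e+00, -6.84493778e-06,
        1.33098221e+00, -2.23412387e-01]), 'dq': array([ 0.0001004 ,  0.00059068, -0.00200344, -0.00185544, -0.00121609,
        0.00027977]), 'tau': array([ 9.24233827e-04, -4.12265396e+01, -2.59744585e+01, -1.22190795e-04,
        4.14663096e-03, -9.41474354e-06]), 'eef_pos': array([ 193.61437123, -487.81155154,  303.3502042 ]), 'ee_rot': array([-6.24784665e-04,  9.82211136e-01,  1.87778842e-01,  1.82456956e-05]), 'force': array([0.06412327, 0.60996353, 0.45108968]), 'wrist_torque': array([-0.04688455, -0.01492402, -0.02778382]), 'grip_width': 0.9994268556516738}
scene 50.95214853312052 253.08813630186074 188.76596708550778 [1462.42751743 -248.91993196  871.44735014] [-0.32495441  0.66951137  0.60633608 -0.28020656]
clamp [(0.92, 310, 235), (0.68, 340, 154), (0.47, 317, 223), (0.33, 393, 252)]
gauge [(0.58, 207, 175), (0.53, 216, 214), (0.49, 335, 211)]
lever_knob [(0.73, 320, 209), (0.43, 345, 144)]
lever_pivot [(0.89, 340, 149), (0.82, 315, 223), (0.4, 394, 250)]
mouth []
upper_lip [(0.88, 313, 222), (0.78, 341, 148), (0.43, 396, 251)]
gauge_tip [(0.77, 207, 178), (0.5, 211, 216)]
top 49.864203491131846 259.19270155508053 190.77763566205246 [ 387.92078938 -112.25029002 1155.88772632] [-0.04437518  0.71160994 -0.69845459  0.06167111]
clamp [(0.69, 208, 149), (0.61, 127, 291)]
gauge [(0.74, 300, 200), (0.61, 311, 269)]
lever_knob [(0.62, 192, 143), (0.57, 93, 293)]
lever_pivot [(0.78, 199, 149), (0.58, 122, 295)]
mouth []
upper_lip [(0.77, 120, 294), (0.57, 195, 148)]
gauge_tip [(0.9, 300, 201), (0.69, 313, 274)]
wrist 68.00178672572827 251.0785344090317 185.84239885105688 [ 258.90981917 -461.23453668  374.01702825] [ 0.1165464   0.81890122 -0.55647987 -0.07840842]
clamp []
gauge []
lever_knob []
lever_pivot []
mouth []
upper_lip []
gauge_tip []
```

```bash
cat >> h.py <<'E'
from scipy.spatial.transform import Rotation as Rn
def _R(c):
    q=np.array(c["rotation"],float); return Rn.from_quat(q[[1,2,3,0]]).as_matrix()
def ray(c,u,v):
    f=192/np.tan(np.radians(c["fov_y"])/2)
    return np.array(c["eye"],float),_R(c)@np.array([(u-c["cx"])/f,(v-c["cy"])/f,1.])
def proj(c,p):
    f=192/np.tan(np.radians(c["fov_y"])/2)
    q=_R(c).T@(np.array(p,float)-np.array(c["eye"],float))
    return np.array([c["cx"]+f*q[0]/q[2],c["cy"]+f*q[1]/q[2]])
E
```

```text
(no output)
```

View pics/scene0.png

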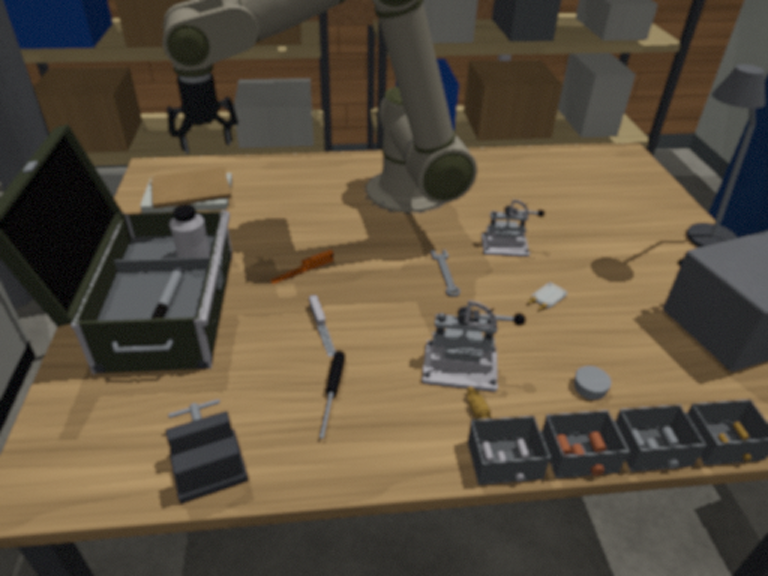

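View pics/top0.png

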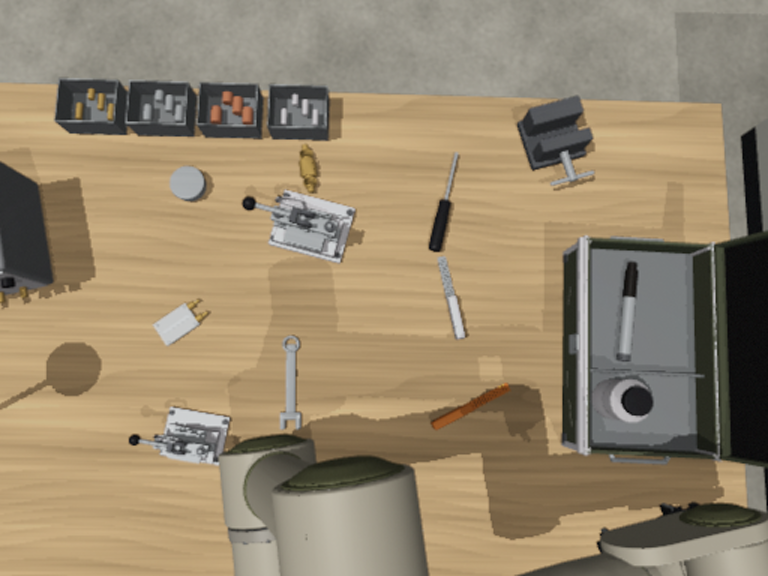

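View pics/wrist0.png

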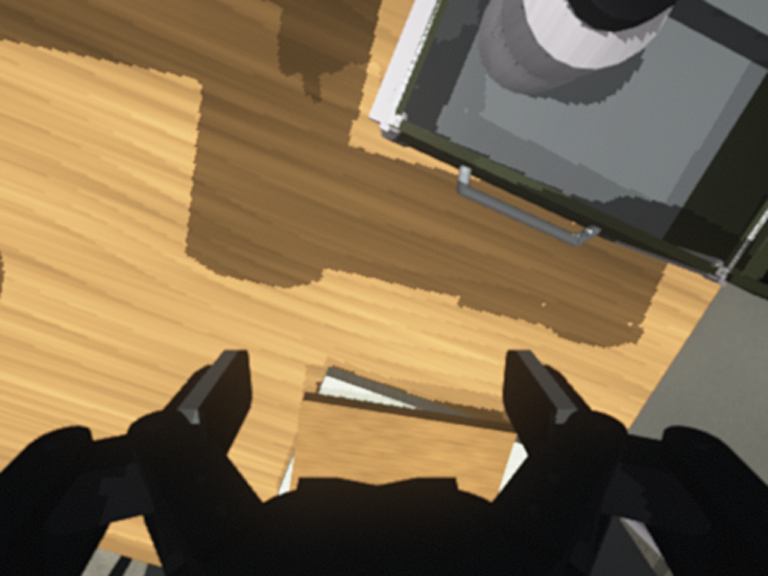

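```bash
python3 - <<'E'
from h import *
c=shot("top","t1",(150,110,320,240),4)
for n,(u,v,z) in dict(gwhite_end=(308,225,0),gtopend=(294,172,0),knob=(166,135.5,120)).items(): print(n,onz(c,u,v,z))
s=shot("scene","s1",(180,180,350,270),4)
k=tri([(c,166,136),(s,346,213)]);print("knob",k,proj(c,k),proj(s,k))
E
```

```text
gwhite_end [ 468.80767134 -277.67557145    0.        ]
gtopend [ 619.35125442 -237.69507283    0.        ]
knob [683.81208186 105.99129301 120.        ]
knob [681.01547609 105.52439737 125.95090864] [165.66942336 135.90789782] [345.68422627 213.03570825]
```

View pics/t1.png

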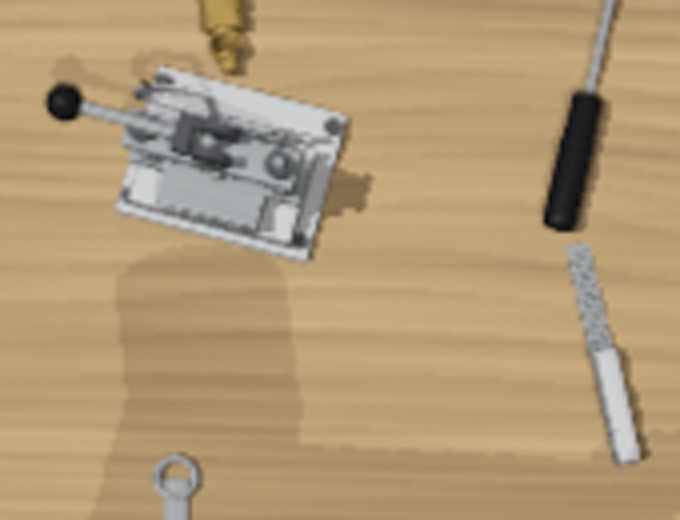

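View pics/s1.png

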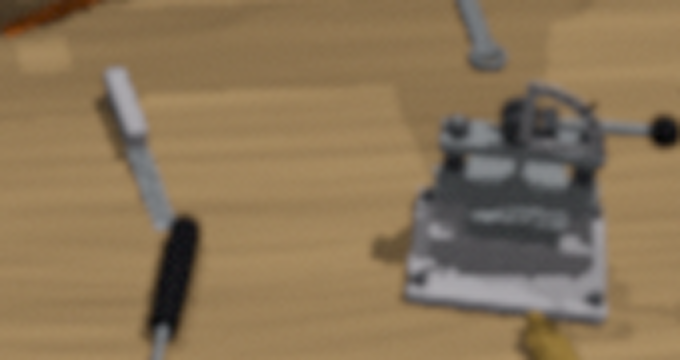

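```bash
cat >> h.py <<'E'
def toolyaw():
    s=readout.sense(); q=s["ee_rot"]; R=Rn.from_quat(q[[1,2,3,0]]).as_matrix()
    return s,R,np.degrees(np.arctan2(R[1,0],R[0,0]))
def need(p,yaw=None):
    s,R,y=toolyaw(); d=R.T@(np.array(p,float)-s["eef_pos"])/10
    print("tcp",s["eef_pos"].round(1),"yaw",y.round(2),"F",s["force"].round(1),"t",round(s["time_s"],2),"w",round(s["grip_width"],3))
    print("shift tool cm",d.round(2),"turn", None if yaw is None else round(y-yaw,2))
E
python3 - <<'E'
from h import *
c=capture("top"); w=capture("wrist")
P=[onz(c,u,v,12)[:2] for u,v in [(179.5,162),(227,175),(237.5,139.5),(191,127.5)]]
print(np.round(P,0),np.mean(P,0)); 
print(_R(w)[:,2], ctrl.grip_depth)
s,R,y=toolyaw(); print("cam in tool",R.T@(w["eye"]-s["eef_pos"]), "fwd in tool",R.T@_R(w)[:,2])
need([600,-20,330],74.7)
E
```

```text
[[639.  87.]
 [604. -48.]
 [708. -75.]
 [740.  59.]] [672.64156771   5.98551828]Traceback (most recent call last):
  File "<stdin>", line 5, in <module>
NameError: name '_R' is not defined
```

```bash
sed -i 's/_R(/RR(/g' h.py; python3 - <<'E'
from h import *
w=capture("wrist")
s,R,y=toolyaw(); print("cam in tool",R.T@(w["eye"]-s["eef_pos"]), "fwd in tool",R.T@RR(w)[:,2],ctrl.grip_depth)
need([620,-20,330],75)
E
```

```text
cam in tool [ 70.5506181   -0.79119509 -70.11793648] fwd in tool [-0.2781417   0.00108886  0.96053944] 53.900000000000006
tcp [ 193.6 -488.   303.9] yaw 21.64 F [-0.  0. -0.] t 1.45 w 1.003
shift tool cm [ 56.89 -27.77  -2.61] turn -53.36
```

>>> apply_moves --pt "4.3 -1.1 0 0" --pt "4.3 -1.1 0 0" --pt "4.3 -1.1 0 0" --pt "4.3 -1.1 0 0" --pt "4.3 -1.1 0 0" --pt "4.3 -1.1 0 0" --pt "4.3 -1.1 0 0" --pt "4.3 -1.1 0 0"

```text
time_s: 2.25
eef_pos: [482.3, -277.9, 304.0]
ee_rot: [0.0, 0.982, 0.188, 0.0]
force: [0.0, -0.7, 1.3]
grip_width: 1.008
```

```bash
python3 - <<'E'
from h import *
w=shot("wrist","w1",scale=1.5)
print(w["eye"],w["rotation"])
for t in ["gauge","gauge_tip"]: print(t,[(round(b["score"],2),round(b["location"][0]*512),round(b["location"][1]*384)) for b in nets.boxes_of("wrist",t)])
need([620,-20,330],75)
np.save("w1.npy",w,allow_pickle=True)
E
```

```text
[ 547.50688375 -251.18131107  374.14121717] [ 0.11658826  0.81890677 -0.55648246 -0.07826972]
gauge [(0.86, 212, 255), (0.67, 252, 104)]
gauge_tip [(0.87, 211, 253), (0.83, 251, 103)]
tcp [ 482.3 -277.7  303.6] yaw 21.86 F [-0.3 -0.8 -0.7] t 2.4 w 1.0
shift tool cm [ 22.38 -18.79  -2.64] turn -53.14
```

View pics/w1.png

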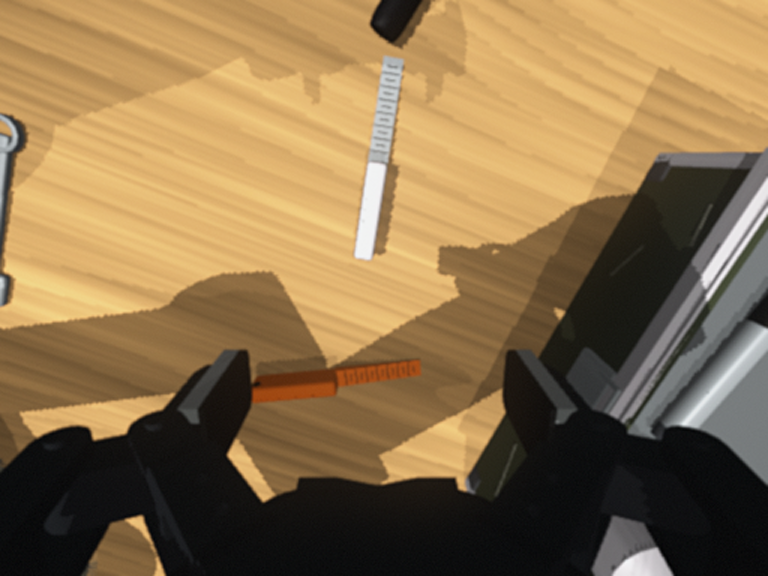

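```bash
python3 - <<'E'
from h import *
w=np.load("w1.npy",allow_pickle=True).item()
t=onz(w,394/1.5,59/1.5,2); r=onz(w,364/1.5,257.5/1.5,28); j=onz(w,377/1.5,161/1.5,28)
print(t,r,j, np.linalg.norm((t-r)[:2]),np.linalg.norm((j-r)[:2]))
d=(t-r)[:2];a=np.arctan2(d[1],d[0]);print(np.degrees(a)); u=d/np.linalg.norm(d)
print("origin",(r[:2]+40*u),(t[:2]-120*u))
need([620,-20,330],75)
E
```

```text
[ 620.60233573 -237.60936042    2.        ] [ 467.81243144 -272.054109     28.        ] [ 543.74580665 -253.57665501   28.        ] 156.62437727277194 78.14917642828586
12.704302578926013
origin [ 506.83315272 -263.25733057] [ 503.54017188 -263.9996957 ]
tcp [ 482.3 -277.7  303.6] yaw 21.86 F [-0.3 -0.8 -0.7] t 2.4 w 1.0
shift tool cm [ 22.38 -18.79  -2.64] turn -53.14
```

>>> apply_moves --pt "2.8 -2.6 -0.3 -7.0" --pt "2.8 -2.6 -0.3 -7.0" --pt "2.8 -2.6 -0.3 -7.0" --pt "2.8 -2.6 -0.3 -7.0" --pt "2.8 -2.6 -0.3 -7.0" --pt "2.8 -2.6 -0.3 -7.0" --pt "2.8 -2.6 -0.3 -7.0" --pt "2.8 -2.6 -0.3 -4.0"

```text
time_s: 3.2
eef_pos: [485.2, 14.9, 327.9]
ee_rot: [0.0, 0.794, 0.608, -0.0]
force: [-0.0, 0.4, -0.8]
grip_width: 1.0
```

>>> apply_moves --pt "0 4.0 0 0" --pt "0 4.0 0 0" --pt "0 4.0 0 0" --pt "0 0 0 0"

```text
time_s: 3.6
eef_pos: [604.0, -19.8, 325.8]
ee_rot: [-0.001, 0.796, 0.605, -0.001]
force: [0.2, 0.0, -0.7]
grip_width: 0.998
```

```bash
python3 - <<'E'
from h import *
w=shot("wrist","w2",scale=1.5)
for t in ["lever_knob","lever_pivot","upper_lip","mouth"]: print(t,[(round(b["score"],2),round(b["location"][0]*512),round(b["location"][1]*384)) for b in nets.boxes_of("wrist",t)])
np.save("w2.npy",w,allow_pickle=True); need([681,105,300],75)
E
```

```text
lever_knob [(0.67, 302, 79), (0.19, 299, 107)]
lever_pivot [(0.97, 301, 103)]
upper_lip [(0.8, 300, 107)]
mouth []
tcp [600.8 -17.4 328.6] yaw 74.63 F [-0.2  1.3 -0.4] t 3.85 w 1.0
shift tool cm [13.93  4.48  2.86] turn -0.37
```

View pics/w2.png

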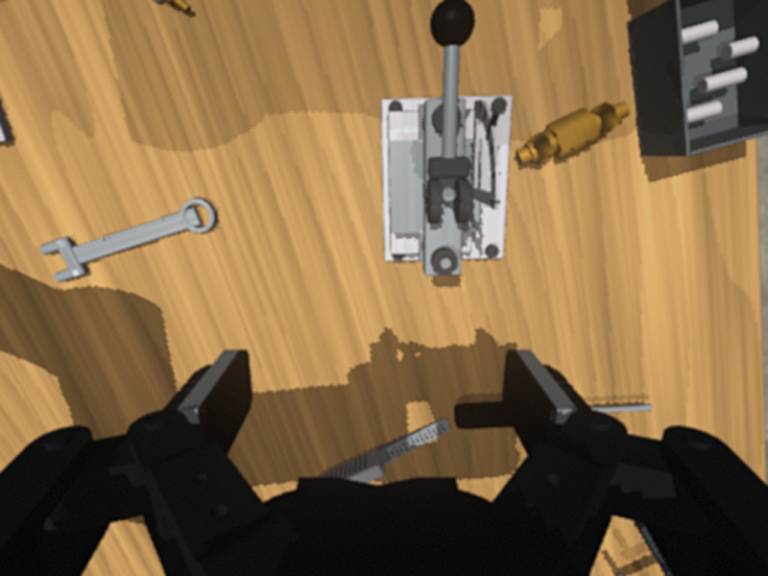

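```bash
python3 - <<'E'
from h import *
w=np.load("w2.npy",allow_pickle=True).item()
c=capture("top")
k=tri([(w,452/1.5,22/1.5),(c,166,135.7)]);print("knob",k,proj(w,k)*1.5,proj(c,k))
print(onz(w,452/1.5,22/1.5,117))
piv=tri([(w,449/1.5,185/1.5),(c,(208)/4+150,142/4+110)]);print(piv)
for z in(117,122):print(onz(w,450/1.5,185/1.5,z))
# flange corners in wrist z=12
Q=[onz(w,u/1.5,v/1.5,12)[:2] for u,v in [(382,98),(512,96),(505,259),(386,262)]]
print(np.round(Q,1),np.mean(Q,0))
for a,b in[(0,3),(1,2)]:
    d=Q[a]-Q[b];print("yaw",np.degrees(np.arctan2(-d[0],d[1])),np.hypot(*d))
for a,b in[(1,0),(2,3)]:
    d=Q[a]-Q[b];print("yaw",np.degrees(np.arctan2(d[1],d[0])),np.hypot(*d))
E
```

```text
knob [683.58244014 106.94936302 119.15871621] [452.22283048  23.55448622] [165.68625546 135.66957298]
[684.11133635 108.21429831 117.        ]
[665.51280269  15.87523589  95.29683127]
[662.5625562   18.34491363 117.        ]
[661.84150986  18.8973877  122.        ]
[[638.8  91.2]
 [743.5  63.8]
 [711.9 -72.2]
 [605.2 -45.5]] [674.8299777    9.30389223]
yaw -13.814411451076921 140.85078059287721
yaw -13.092485327116972 139.61274595250427
yaw -14.704508782212406 108.24126621119109
yaw -14.039638691562018 109.98812713050262
```

>>> apply_moves --pt "0 0 0 -1.4" --pt "3.5 1.26 1.5 0" --pt "3.5 1.26 1.5 0" --pt "3.5 1.26 1.5 0" --pt "3.5 1.26 1.5 0" --pt "0 0 0 0" --pt "0 0 0 0" --grip 5.5 --force 30

```text
time_s: 4.6
eef_pos: [684.1, 106.9, 267.6]
ee_rot: [-0.0, 0.787, 0.617, -0.0]
force: [0.2, -0.4, 0.4]
grip_width: 0.646
```

```bash
python3 - <<'E'
from h import *
w=shot("wrist","w3",scale=1.5)
print([(round(b["score"],2),round(b["location"][0]*768),round(b["location"][1]*576)) for b in nets.boxes_of("wrist","lever_knob")])
print(proj(w,[684,107,118])*1.5)
np.save("w3.npy",w,allow_pickle=True); need([684,107,171],76)
E
```

```text
[(0.62, 378, 387)]
[377.41606462 291.49223053]
tcp [684.1 105.6 269.1] yaw 76.03 F [0.4 0.9 1. ] t 4.7 w 0.645
shift tool cm [ 0.13 -0.06  9.81] turn 0.03
```

View pics/w3.png

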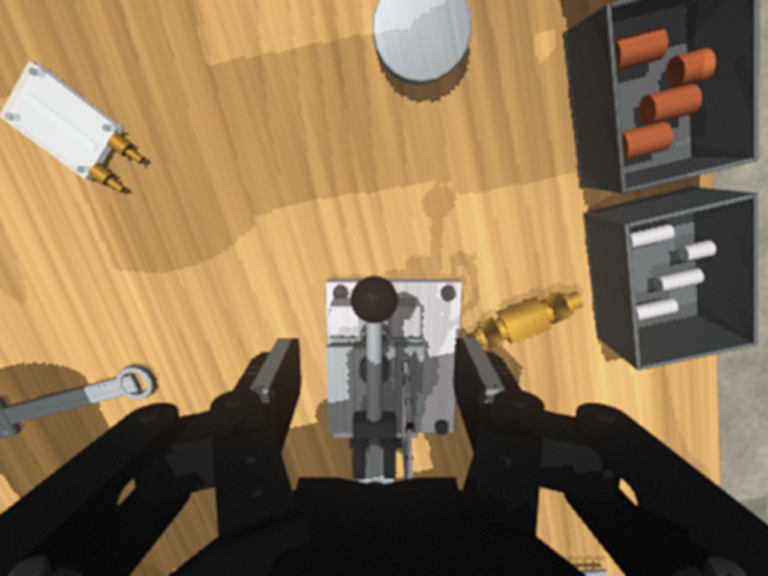

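```bash
python3 - <<'E'
from h import *
w2=np.load("w2.npy",allow_pickle=True).item();w=np.load("w3.npy",allow_pickle=True).item()
c=capture("top")
for o in ([(w2,452/1.5,22/1.5),(w,374/1.5,299/1.5)],[(w,374/1.5,299/1.5),(c,166,135.7)],[(w2,452/1.5,22/1.5),(w,374/1.5,299/1.5),(c,166,135.7)]):
    k=tri(o);print(k,[proj(a,k)-(u,v) for a,u,v in o])
for z in (114,117,120): print(onz(w,374/1.5,299/1.5,z))
Q=[onz(w,u/1.5,v/1.5,12)[:2] for u,v in [(326,281),(463,280)]]
d=Q[1]-Q[0];print("yaw",np.degrees(np.arctan2(d[1],d[0])),Q)
E
```

```text
[681.94713272 106.16791327 126.70115925] [array([-0.02025805, -0.0051588 ]), array([0.02144994, 0.00633485])]
[681.89505567 105.20441398 124.18567495] [array([0.26539917, 0.10483181]), array([-0.05143078,  0.07169144])]
[681.94560653 105.6682898  125.3622823 ] [array([-0.16113499,  1.11182809]), array([0.18022756, 0.03609934]), array([-0.32312315, -0.08076531])]
[680.82120804 101.95127614 114.        ]
[681.08359788 102.94939568 117.        ]
[681.34598771 103.94751523 120.        ]
yaw -13.46361198167876 [array([638.47606536,  91.87639841]), array([744.489155  ,  66.49610512])]
```

>>> apply_moves --pt "0 -0.2 2.0 0" --pt "0 0 2.5 0" --pt "0 0 2.5 0" --pt "0 0 1.6 0" --pt "0 0 0.8 0" --pt "0 0 0 0"

```text
time_s: 5.35
eef_pos: [682.2, 106.3, 173.8]
ee_rot: [-0.0, 0.788, 0.616, -0.0]
force: [-0.2, -0.6, -0.7]
grip_width: 0.645
```

>>> apply_moves --pt "0 0 0 0" --pt "0 0 0 0" --pt "0 0 0 0" --pt "0 0 0 0" --pt "0 0 0 0" --grip 1.5 --force 25

```text
time_s: 5.85
eef_pos: [682.4, 107.0, 174.3]
ee_rot: [0.0, 0.788, 0.616, 0.0]
force: [0.0, 1.1, 2.7]
grip_width: 0.273
```

```bash
python3 - <<'E'
from h import *
w=shot("wrist","w4",scale=1.5)
shot("scene","s4",(280,150,400,260),5)
need([682,105.5,175],76)
E
```

```text
tcp [682.4 107.1 174.2] yaw 76.05 F [-0.8  0.1  2.2] t 5.95 w 0.274
shift tool cm [-0.16 -0.01 -0.08] turn 0.05
```

View pics/w4.png

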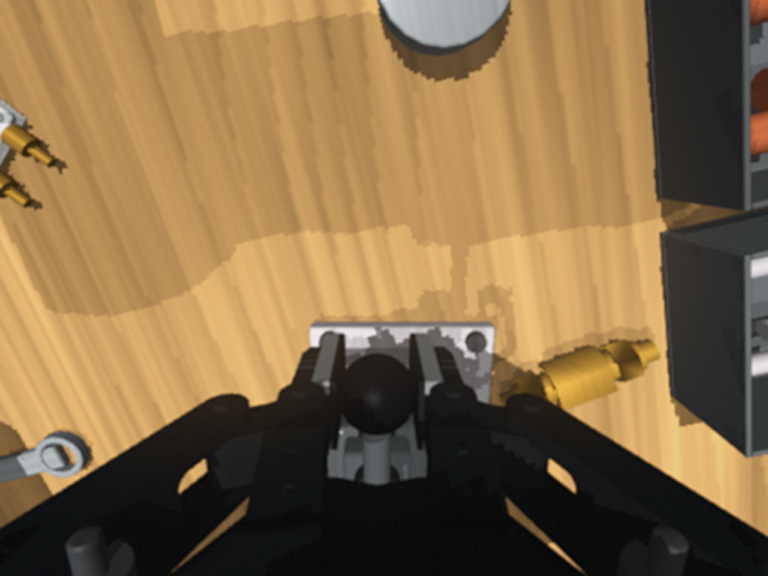

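View pics/s4.png

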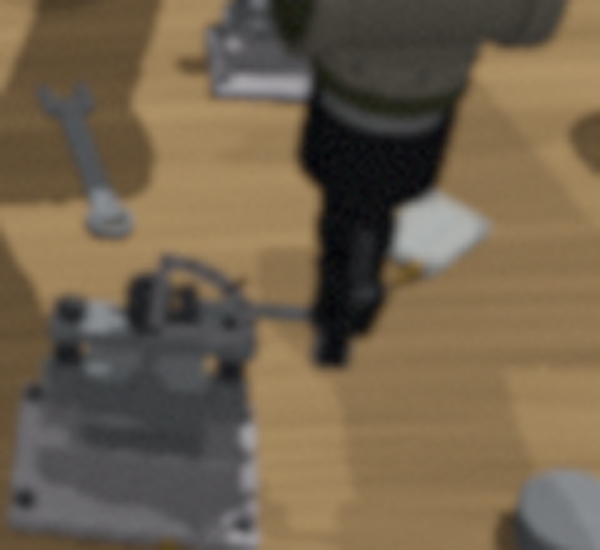

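>>> apply_moves --pt "-0.05 0 -0.48 0" --pt "-0.06 0 -0.48 0" --pt "-0.09 0 -0.43 0" --pt "-0.09 0 -0.43 0" --pt "-0.12 0 -0.42 0" --pt "-0.13 0 -0.42 0" --pt "-0.16 0 -0.41 0" --pt "-0.16 0 -0.4 0"

```text
time_s: 6.75
eef_pos: [680.2, 98.4, 208.9]
ee_rot: [-0.0, 0.788, 0.616, -0.0]
force: [-0.4, 1.1, -4.3]
grip_width: 0.27
```

>>> apply_moves --pt "-0.19 0 -0.39 0" --pt "-0.19 0 -0.39 0" --pt "-0.22 0 -0.37 0" --pt "-0.23 0 -0.37 0" --pt "-0.25 0 -0.35 0" --pt "-0.25 0 -0.35 0" --pt "0 0 0 0"

```text
time_s: 7.45
eef_pos: [677.1, 85.3, 231.6]
ee_rot: [0.0, 0.788, 0.616, 0.0]
force: [-0.9, 0.6, 0.9]
grip_width: 0.273
```

```bash
python3 - <<'E'
from h import *
shot("scene","s5",(280,150,400,260),5)
w=shot("wrist","w5",scale=1.5)
need([682,105.5,175],76)
E
```

```text
tcp [677.1  85.4 231.4] yaw 76.03 F [-0.8  0.5 -1.1] t 7.55 w 0.27
shift tool cm [ 2.07 -0.01  5.64] turn 0.03
```

View pics/s5.png

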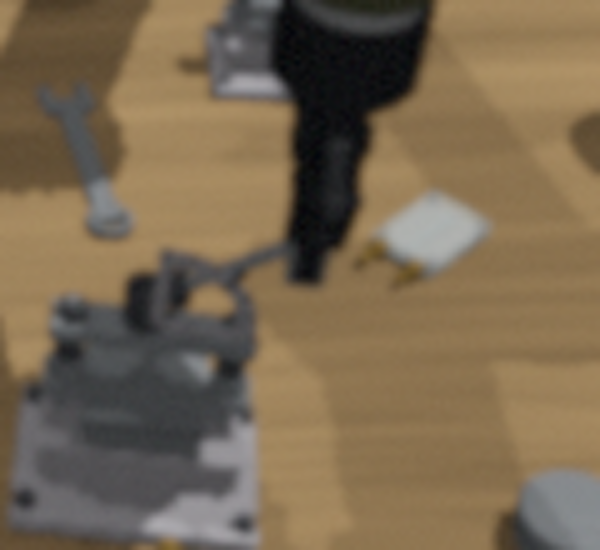

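View pics/w5.png

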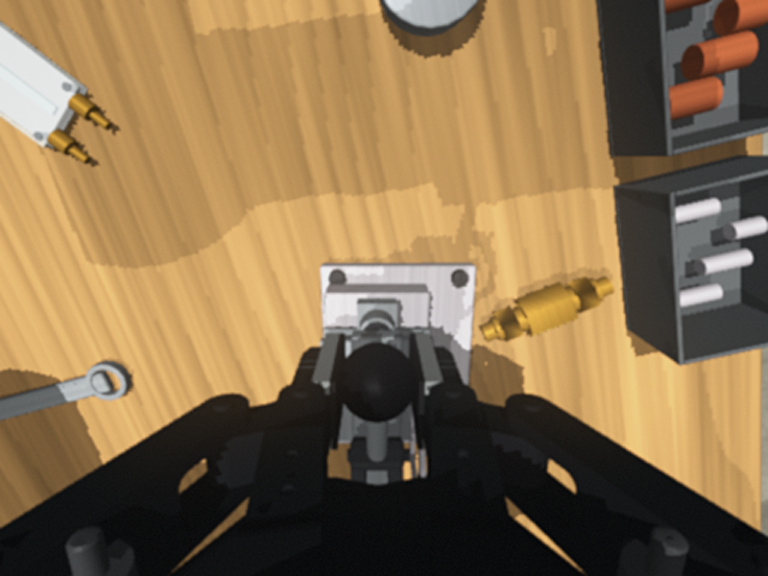

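>>> apply_moves --pt "-0.17 0 -0.21 0" --pt "-0.18 0 -0.2 0" --pt "-0.18 0 -0.2 0" --pt "0 0 0 0" --pt "0 0 0 0"

```text
time_s: 8.05
eef_pos: [675.8, 80.4, 237.3]
ee_rot: [0.0, 0.788, 0.616, 0.0]
force: [0.4, 2.3, 0.7]
grip_width: 0.274
```

```bash
python3 - <<'E'
from h import *
need([682.4,107.1,174.2],76)
E
```

```text
tcp [675.8  80.4 237.3] yaw 76.04 F [0.4 2.3 0.7] t 8.05 w 0.274
shift tool cm [ 2.75 -0.01  6.3 ] turn 0.04
```

>>> apply_moves --pt "0 0 0 0" --pt "0 0 0 0" --pt "0 0 0 0" --pt "0 0 0 0" --pt "0 0 -3 0" --pt "0 0 -4 0" --pt "-2 -3 -2 0" --pt "-3 -4 0 0" --grip 5.5

```text
time_s: 8.85
eef_pos: [596.1, 48.9, 329.4]
ee_rot: [0.002, 0.787, 0.616, 0.002]
force: [0.3, -0.5, 0.2]
grip_width: 0.644
```

>>> apply_moves --pt "-3 -4 0 0" --pt "-2 -3 0 0" --pt "0 0 0 0" --pt "0 0 0 0"

```text
time_s: 9.25
eef_pos: [515.9, 17.0, 327.6]
ee_rot: [0.001, 0.788, 0.616, 0.001]
force: [-0.1, -0.2, 0.9]
grip_width: 0.646
```

```bash
python3 - <<'E'
from h import *
for n in ["wrist","scene","top"]:
    w=shot(n,"r_"+n,{"wrist":None,"scene":(280,150,400,260),"top":(150,110,270,190)}[n],{"wrist":1.5,"scene":5,"top":6}[n])
    np.save("r_%s.npy"%n,w,allow_pickle=True)
    for t in ["lever_knob","lever_pivot"]:print(n,t,[(round(b["score"],2),round(b["location"][0]*512,1),round(b["location"][1]*384,1)) for b in nets.boxes_of(n,t)])
need([682.4,107.1,174.2],76)
E
```

```text
wrist lever_knob [(0.55, 430.4, 95.5)]
wrist lever_pivot [(0.87, 17.0, 58.0), (0.84, 409.4, 123.8)]
scene lever_knob [(0.75, 320.8, 200.6), (0.49, 358.6, 141.0)]
scene lever_pivot [(0.88, 315.2, 224.1), (0.54, 338.6, 151.9)]
top lever_knob [(0.54, 184.3, 135.5), (0.41, 205.9, 114.4)]
top lever_pivot [(0.72, 196.2, 136.7)]
tcp [516.1  17.3 326.7] yaw 76.06 F [-0.1  0.   0.7] t 9.7 w 0.645
shift tool cm [12.72 13.98 15.25] turn 0.06
```

View pics/r_wrist.png

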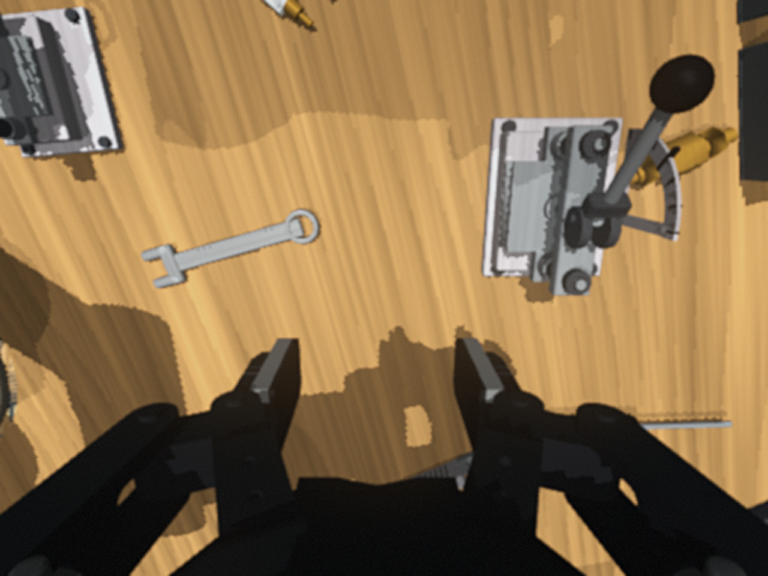

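View pics/r_scene.png

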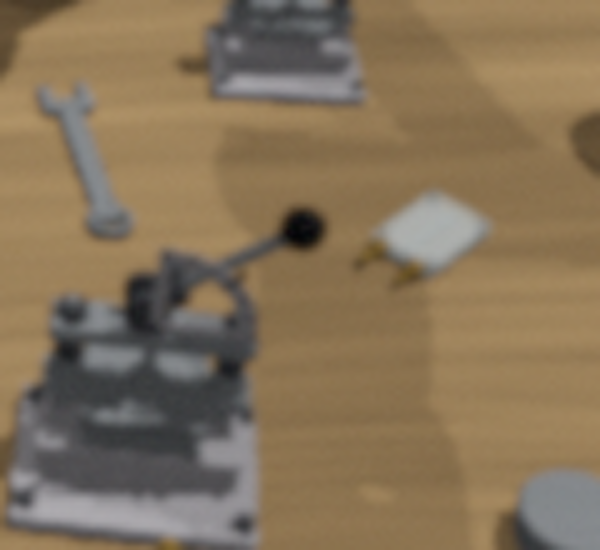

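View pics/r_top.png

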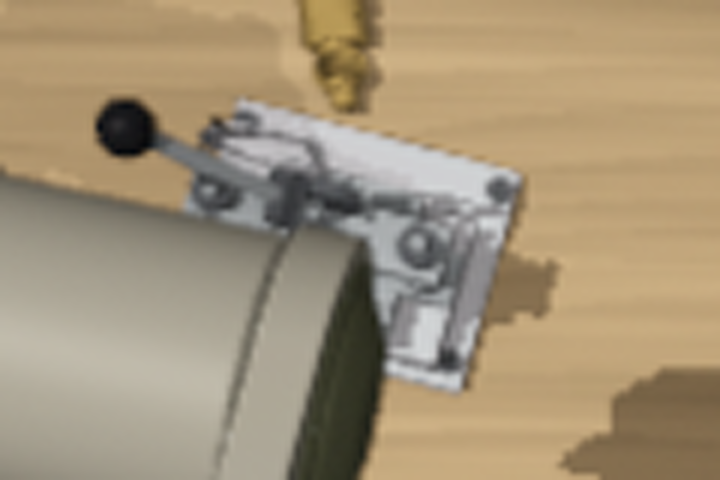

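```bash
python3 - <<'E'
from h import *
L=lambda n:np.load("r_%s.npy"%n,allow_pickle=True).item()
w,s,c=L("wrist"),L("scene"),L("top")
o=[(w,682/1.5,83/1.5),(s,340.6,195.6),(c,171,131.2)]
for oo in (o,o[:2],[o[0],o[2]],o[1:]):
    k=tri(oo);print("knob",k.round(1),[(proj(a,k)-(u,v)).round(1) for a,u,v in oo])
w0=np.load("w2.npy",allow_pickle=True).item()
cv2.imwrite("pics/rw_zoom.png",cv2.resize(w["img"][20:180,380:500,::-1],None,fx=5,fy=5,interpolation=cv2.INTER_CUBIC)[:600*1])
from scipy.optimize import least_squares
f=lambda p:[95*(np.cos(p[0])-np.cos(p[1]))-27.5,95*(np.sin(p[1])-np.sin(p[0]))+4*(p[1]-p[0])/.785-63.1]
print(np.degrees(least_squares(f,[.05,.78]).x))
E
```

```text
knob [676.1  82.2 185.7] [array([0.2, 1. ]), array([-0.3,  0.1]), array([-0.6, -0. ])]
knob [675.9  83.  185.9] [array([ 0. , -0.1]), array([-0.,  0.])]
knob [677.5  82.1 182.6] [array([-0.8,  1.3]), array([-0.3, -0.2])]
knob [676.2  81.7 186.1] [array([-0.4,  0.1]), array([-0.5, -0.1])]
[ 4.61807914 44.98597571]
```

View pics/rw_zoom.png

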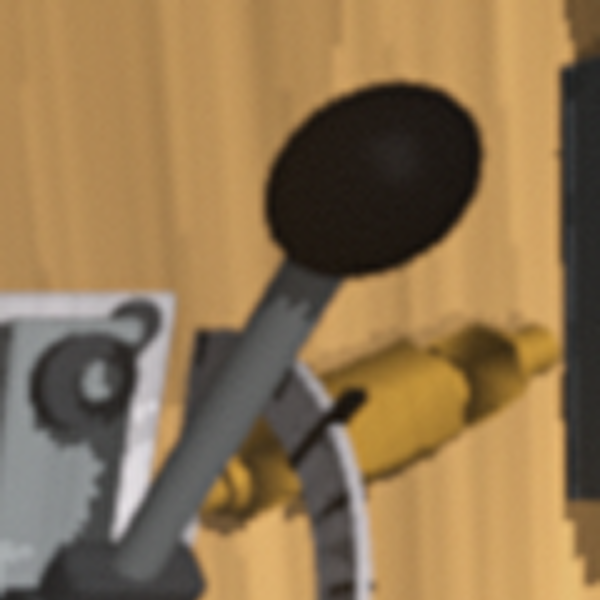

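```bash
python3 - <<'E'
from h import *
w=np.load("r_wrist.npy",allow_pickle=True).item()
cv2.imwrite("pics/rw_zoom2.png",cv2.resize(w["img"][70:180,370:480,::-1],None,fx=5.4,fy=5.4,interpolation=cv2.INTER_CUBIC))
ya=np.radians(-14);X=np.array([np.cos(ya),np.sin(ya),0]);Y=np.array([-np.sin(ya),np.cos(ya),0]);Z=np.array([0,0,1.])
P=np.array([659.1,13.8,121.4])
for t in (10,16,22):
    print(t,[(a,((proj(w,P+t*X+50*(np.cos(np.radians(a))*Y+np.sin(np.radians(a))*Z))-(370,70))*5.4).round(0)) for a in (0,15,30,45,60,75,90)])
for a in (40,42.5,45): print(a,[((proj(w,P+r*(np.cos(np.radians(a))*Y+np.sin(np.radians(a))*Z))-(370,70))*5.4).round(0) for r in (0,50,95)])
E
```

```text
10 [(0, array([234., 116.])), (15, array([275., 123.])), (30, array([315., 154.])), (45, array([346., 208.])), (60, array([367., 281.])), (75, array([374., 367.])), (90, array([365., 456.]))]
16 [(0, array([269., 116.])), (15, array([312., 123.])), (30, array([353., 154.])), (45, array([386., 208.])), (60, array([407., 281.])), (75, array([414., 367.])), (90, array([405., 456.]))]
22 [(0, array([304., 115.])), (15, array([349., 123.])), (30, array([391., 154.])), (45, array([425., 208.])), (60, array([448., 281.])), (75, array([455., 367.])), (90, array([445., 456.]))]
40 [array([134., 408.]), array([272., 188.]), array([445., -89.])]
42.5 [array([134., 408.]), array([276., 198.]), array([458., -70.])]
45 [array([134., 408.]), array([281., 208.]), array([469., -49.])]
```

View pics/rw_zoom2.png

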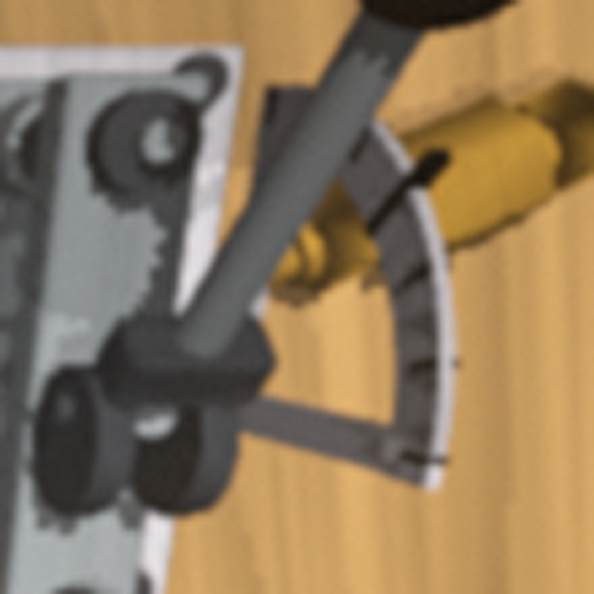

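```bash
cat > fit.py <<'E'
from h import *
from scipy.optimize import least_squares
w=np.load("r_wrist.npy",allow_pickle=True).item()
Z=np.array([0,0,1.])
rim={45:(418,181),60:(432,267),75:(449,361),90:(440,460)}
inn={45:(375,230),60:(400,283)}
def axes(y):
    y=np.radians(y);return np.array([np.cos(y),np.sin(y),0]),np.array([-np.sin(y),np.cos(y),0])
def z2(p): return (proj(w,p)-(370,70))*5.4
def run(yaw,pz=121.2,verbose=1,R=50):
    X,Y=axes(yaw)
    d=lambda a:np.cos(a)*Y+np.sin(a)*Z
    def f(p):
        P=np.array([659.1,13.8,pz])+p[0]*X+p[1]*Y+p[4]*Z; r=[]
        for a,uv in rim.items(): r+=list((z2(P+p[2]*X+R*d(np.radians(a)))-uv)/5)
        r+=list((z2(P+95*d(p[3]))-(458,-77))/5)
        for v0,u0 in ((340,205),(60,375)):
            # line residual
            A=z2(P);B=z2(P+95*d(p[3])); t=(v0-A[1])/(B[1]-A[1]); r.append((A[0]+t*(B[0]-A[0])-u0)/5)
        r+=[p[4]/1.5,p[0]/6,p[1]/6]
        return r
    s=least_squares(f,[0,0,16,.77,0]); print(yaw,R,"dx,dy,t,th,dz",s.x[:3].round(1),np.degrees(s.x[3]).round(1),s.x[4].round(1),"cost",s.cost.round(2)); return s
for yaw in (-12,-13,-14,-15,-16):
    for R in (50,52): s=run(yaw,R=R)
print(s.fun.round(1))
E
python3 fit.py
```

```text
-12 50 dx,dy,t,th,dz [ 3.5  0.6 17.6] 42.0 0.4 cost 15.01
-12 52 dx,dy,t,th,dz [ 3.8  0.1 16.1] 41.5 0.1 cost 7.65
-13 50 dx,dy,t,th,dz [ 3.   0.7 18.1] 41.9 -0.2 cost 18.4
-13 52 dx,dy,t,th,dz [ 3.4  0.2 16.6] 41.4 -0.4 cost 10.19
-14 50 dx,dy,t,th,dz [ 2.6  0.9 18.6] 41.8 -0.7 cost 23.51
-14 52 dx,dy,t,th,dz [ 2.9  0.4 17.1] 41.3 -0.9 cost 14.41
-15 50 dx,dy,t,th,dz [ 2.2  1.1 19.1] 41.6 -1.3 cost 30.38
-15 52 dx,dy,t,th,dz [ 2.5  0.6 17.6] 41.1 -1.5 cost 20.34
-16 50 dx,dy,t,th,dz [ 1.8  1.2 19.6] 41.5 -1.9 cost 39.02
-16 52 dx,dy,t,th,dz [ 2.1  0.7 18.1] 40.9 -2.1 cost 28.0
[ 0.4  3.5  1.8  1.4 -0.8  0.4 -1.6 -0.9  3.3 -1.4 -4.4  0.1 -1.4  0.4
  0.1]
```

>>> apply_moves --pt "1 2.0 3 0" --pt "1 2.0 3 0" --pt "0.5 0.5 1 0" --pt "0 0 0 0" --pt "0 0 0 0" --pt "0 0 0 0"

```text
time_s: 10.3
eef_pos: [565.4, 30.5, 258.6]
ee_rot: [0.001, 0.788, 0.616, 0.001]
force: [-0.0, 0.4, -0.3]
grip_width: 0.65
```

```bash
python3 - <<'E'
from h import *
w=shot("wrist","q_wrist",scale=1.5)
np.save("q_wrist.npy",w,allow_pickle=True)
need([682.4,107.1,174.2],76)
E
```

```text
tcp [565.4  30.5 258.5] yaw 76.04 F [-0.8  0.4  0.9] t 10.35 w 0.647
shift tool cm [10.26  9.48  8.45] turn 0.04
```

View pics/q_wrist.png

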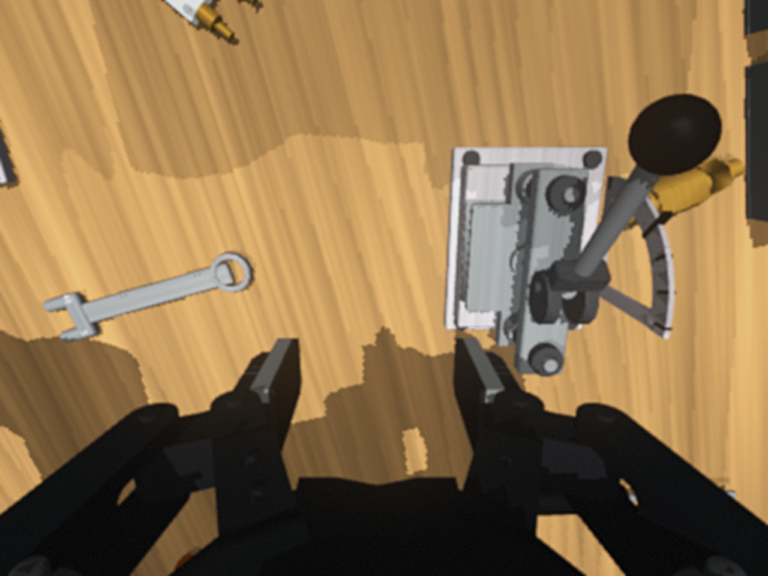

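```bash
python3 - <<'E'
from h import *
w=np.load("q_wrist.npy",allow_pickle=True).item()
cv2.imwrite("pics/q_zoom.png",cv2.resize(w["img"][60:235,350:490,::-1],None,fx=4.2,fy=3.4*1.0,interpolation=cv2.INTER_CUBIC))
cv2.imwrite("pics/q_zoom2.png",cv2.resize(w["img"][110:230,340:460,::-1],None,fx=5,fy=5,interpolation=cv2.INTER_CUBIC))
E
```

```text
(no output)
```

View pics/q_zoom2.png

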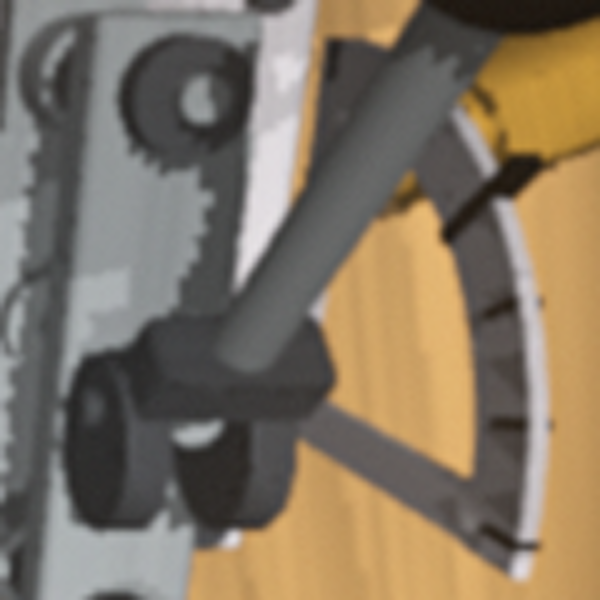

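```bash
cat > fit2.py <<'E'
from h import *
from scipy.optimize import least_squares
Z=np.array([0,0,1.])
V=[(np.load("r_wrist.npy",allow_pickle=True).item(),(370,70),5.4,{45:(409,190),60:(424,270),75:(437,362),90:(430,460)},(458,-77),((340,205),(60,375))),
   (np.load("q_wrist.npy",allow_pickle=True).item(),(340,110),5.0,{45:(497,190),60:(515,300),75:(527,425),90:(515,545)},(548,-103),((250,317),(60,438)))]
def run(views,R=50,yaw0=-14):
    def f(p,full=False):
        yw=np.radians(yaw0+p[5]); X=np.array([np.cos(yw),np.sin(yw),0]);Y=np.array([-np.sin(yw),np.cos(yw),0])
        d=lambda a:np.cos(a)*Y+np.sin(a)*Z
        P=np.array([659.1,13.8,121.2])+p[0]*X+p[1]*Y+p[4]*Z; r=[]
        for c,o,k,rim,kn,ln in views:
            g=lambda q:(proj(c,q)-o)
            for a,uv in rim.items(): r+=list(g(P+p[2]*X+R*d(np.radians(a)))-np.array(uv)/k)
            r+=list(g(P+95*d(p[3]))-np.array(kn)/k)
            A=g(P);B=g(P+95*d(p[3]))
            for v0,u0 in ln:
                t=(v0/k-A[1])/(B[1]-A[1]); r.append(A[0]+t*(B[0]-A[0])-u0/k)
        return np.array(r+[p[4]/2,p[0]/5,p[1]/5,p[5]/1.5])
    s=least_squares(f,[0,0,16,.77,0,0]); print(R,"dx,dy,t",s.x[:3].round(1),"th",np.degrees(s.x[3]).round(1),"dz,dyaw",s.x[4:].round(1),"cost",s.cost.round(2),s.fun.round(1))
for R in(49,50,51):
    run(V,R)
run(V[:1]);run(V[1:])
E
python3 fit2.py
```

```text
49 dx,dy,t [ 2.   0.6 16.6] th 42.2 dz,dyaw [3.3 2.9] cost 40.11 [-1.3  2.3  0.5  0.9  0.2 -0.4  0.6 -2.3  0.5 -0.8 -1.8 -0.6 -2.3  4.7
  0.2  2.1  0.5 -1.2  1.7 -3.8  1.3  0.  -1.5  0.7  1.6  0.4  0.1  2. ]
50 dx,dy,t [ 2.5  0.4 16. ] th 41.9 dz,dyaw [2.4 2.7] cost 30.67 [-1.3  1.9  0.6  0.7  0.2 -0.3  0.5 -1.8  0.5 -0.7 -1.7 -0.5 -2.3  4.
  0.2  1.8  0.5 -1.   1.6 -3.1  1.3 -0.  -1.5  0.7  1.2  0.5  0.1  1.8]
51 dx,dy,t [ 3.   0.1 15.4] th 41.6 dz,dyaw [1.5 2.4] cost 22.92 [-1.3  1.4  0.6  0.5  0.2 -0.2  0.4 -1.3  0.4 -0.5 -1.6 -0.5 -2.3  3.4
  0.3  1.5  0.5 -0.8  1.5 -2.5  1.2 -0.1 -1.4  0.6  0.7  0.6  0.   1.6]
50 dx,dy,t [ 3.7  0.1 15.8] th 41.7 dz,dyaw [0.7 2.4] cost 8.37 [-1.2  2.2  0.7  0.9  0.1 -0.2  0.4 -1.8  0.8 -0.3 -1.3 -0.   0.3  0.7
  0.   1.6]
50 dx,dy,t [ 1.5  0.7 16.5] th 42.1 dz,dyaw [2.7 2.2] cost 23.35 [-2.1  3.9  0.3  1.7  0.4 -1.   1.4 -3.1  1.3 -0.1 -2.3  0.3  1.4  0.3
  0.1  1.5]
```

>>> apply_moves --pt "0 0 -4.2 0" --pt "2.5 3.16 0 0" --pt "2.5 3.16 0 0" --pt "2.67 3.16 0 0" --pt "0 0 2.2 0" --pt "0 0 2.5 0" --pt "0 0 1.5 0" --pt "0 0 0 0"

```text
time_s: 11.15
eef_pos: [675.4, 82.1, 235.5]
ee_rot: [-0.001, 0.788, 0.616, -0.001]
force: [-0.3, 0.6, 0.0]
grip_width: 0.649
```

>>> apply_moves --pt "0 0 0 0" --pt "0 0 0 0" --pt "0 0 0 0" --pt "0 0 0 0" --pt "0 0 0 0" --grip 1.5 --force 35

```text
time_s: 11.65
eef_pos: [676.3, 82.7, 238.2]
ee_rot: [0.0, 0.788, 0.616, 0.001]
force: [0.7, 3.7, 5.5]
grip_width: 0.268
```

```bash
python3 - <<'E'
from h import *
need([676.1,82.2,238.5],76)
E
```

```text
tcp [676.3  82.7 238.2] yaw 76.07 F [0.7 3.7 5.5] t 11.65 w 0.268
shift tool cm [-0.05 -0.01 -0.03] turn 0.07
```

>>> apply_moves --pt "-0.14 0 -0.14 0" --pt "-0.13 0 -0.14 0" --pt "-0.13 0 -0.14 0" --pt "0 0 0 0" --pt "0 0 0 0" --pt "0 0 0 0"

```text
time_s: 12.25
eef_pos: [675.4, 79.4, 241.8]
ee_rot: [-0.0, 0.788, 0.616, 0.001]
force: [2.2, 5.6, 3.2]
grip_width: 0.269
```

>>> apply_moves --pt "0 0 0 0" --pt "0 0 0 0" --pt "0 0 0 0" --pt "0 0 0 0" --pt "0 0 -2.5 0" --pt "0 0 -4 0" --pt "-3.5 -4.5 0 0" --pt "-3.5 -4.5 0 0" --grip 5.5

```text
time_s: 13.05
eef_pos: [583.3, 37.3, 306.9]
ee_rot: [0.001, 0.788, 0.616, 0.001]
force: [0.0, -0.8, 0.8]
grip_width: 0.647
```

>>> apply_moves --pt "0 0 4.3 0" --pt "0 0 0 0" --pt "0 0 0 0"

```text
time_s: 13.35
eef_pos: [584.1, 37.8, 263.5]
ee_rot: [-0.0, 0.788, 0.616, -0.0]
force: [0.3, -0.1, 1.4]
grip_width: 0.645
```

```bash
python3 - <<'E'
from h import *
for n in ["wrist","scene","top"]:
    w=capture(n); np.save("v_%s.npy"%n,w,allow_pickle=True)
    x0,y0,x1,y1={"wrist":(330,40,490,240),"scene":(280,150,400,260),"top":(150,110,270,190)}[n]
    k={"wrist":3,"scene":5,"top":6}[n]
    cv2.imwrite("pics/v_%s.png"%n,cv2.resize(w["img"][y0:y1,x0:x1,::-1],None,fx=k,fy=k,interpolation=cv2.INTER_CUBIC))
    if n=="wrist": cv2.imwrite("pics/v_zoom.png",cv2.resize(w["img"][110:230,340:460,::-1],None,fx=5,fy=5,interpolation=cv2.INTER_CUBIC))
need([676.1,82.2,238.5],76)
E
```

```text
tcp [584.6  37.9 264.3] yaw 76.07 F [ 1.1  1.  -0.5] t 13.5 w 0.642
shift tool cm [6.5  7.81 2.59] turn 0.07
```

View pics/v_wrist.png

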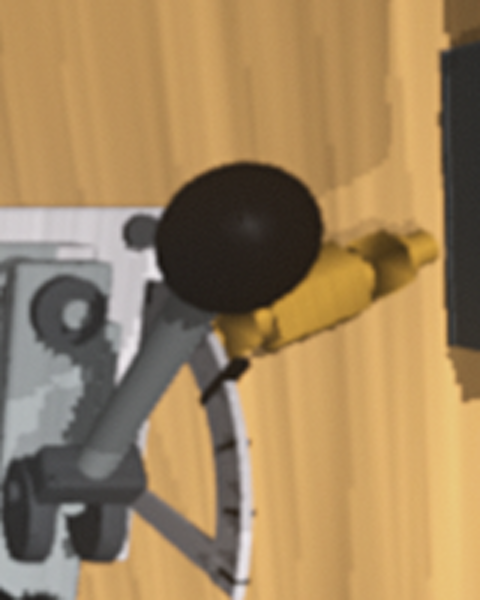

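View pics/v_zoom.png

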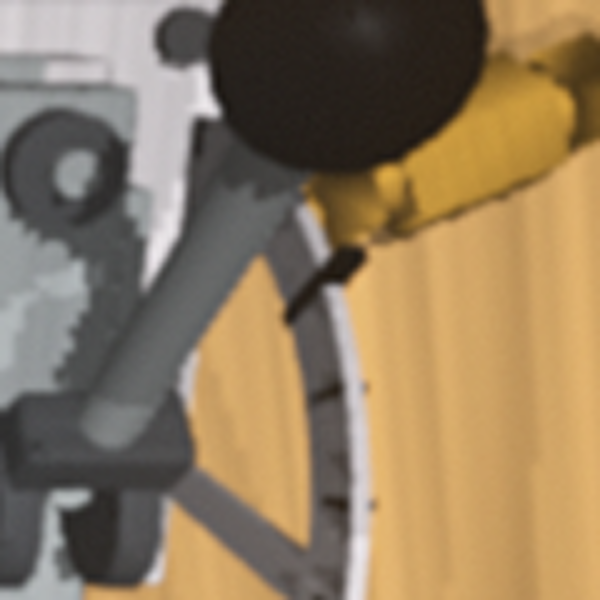

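View pics/v_scene.png

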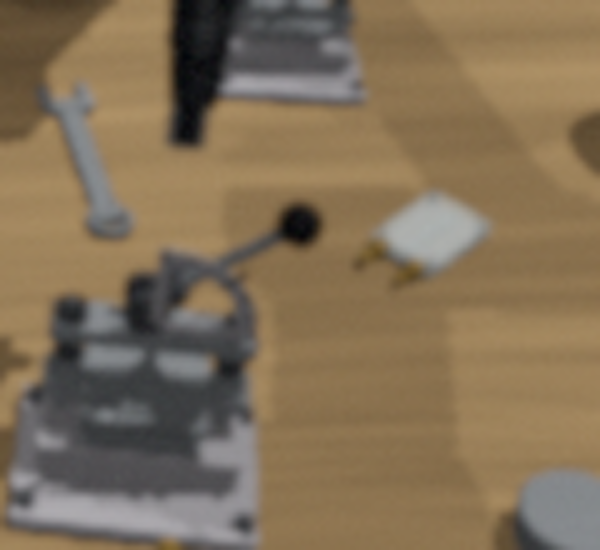

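View pics/v_top.png

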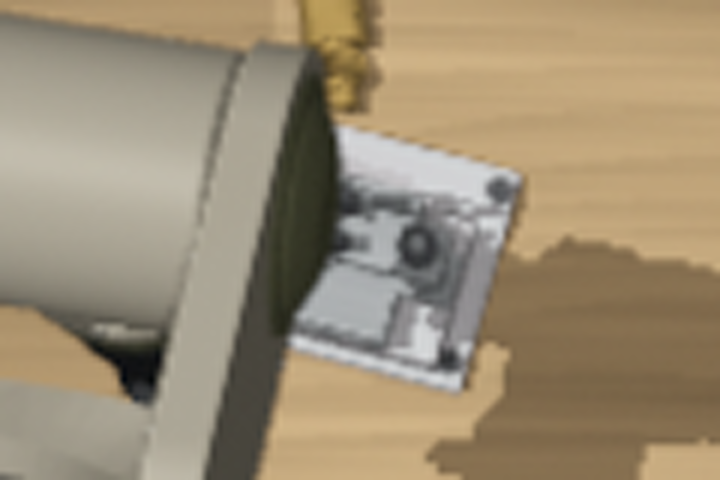

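```bash
cat >> fit2.py <<'E'
print("new")
V2=[(np.load("v_wrist.npy",allow_pickle=True).item(),(340,110),5.0,{45:(322,280),60:(346,388),75:(352,503),90:(338,620)},(350,45),((250,221),(380,145)))]
run(V2)
run(V2,51)
k=tri([(V2[0][0],410,119),(np.load("v_scene.npy",allow_pickle=True).item(),340,194.6)]);print(k)
k=tri([(V[1][0],450,89.3),(np.load("r_scene.npy",allow_pickle=True).item(),340.6,195.6)]);print(k)
E
python3 fit2.py|sed -n '/new/,$p'
```

```text
new
50 dx,dy,t [ 2.3  0.5 15.5] th 43.9 dz,dyaw [2.8 2.2] cost 18.09 [-0.9  3.3 -0.9  1.2 -0.  -0.4  1.8 -3.   1.2 -0.1  0.  -1.9  1.4  0.5
  0.1  1.5]
51 dx,dy,t [ 2.7  0.2 15.1] th 43.7 dz,dyaw [2.  2.1] cost 13.35 [-0.9  2.7 -0.8  1.   0.  -0.2  1.7 -2.4  1.2 -0.1  0.  -1.9  1.   0.5
  0.   1.4]
[675.31878316  80.88299951 189.05357935]
[675.86639447  82.998052   185.86220656]
```

```bash
cat >> h.py <<'E'
def plan(p,yaw,n):
    s,R,y=toolyaw(); d=(np.array(p,float)-s["eef_pos"])/10/n; tt=(y-yaw)/n
    for i in range(n):
        a=np.radians(y-tt*i); print([round(d[0]*np.cos(a)+d[1]*np.sin(a),2),round(d[0]*np.sin(a)-d[1]*np.cos(a),2),round(-d[2],2),round(tt,2)])
E
python3 -c "
from h import *
plan([470,-272,215],13.5,8)"
```

```text
[np.float64(-4.11), np.float64(-0.46), np.float64(0.62), np.float64(7.82)]
[np.float64(-4.13), np.float64(0.1), np.float64(0.62), np.float64(7.82)]
[np.float64(-4.08), np.float64(0.67), np.float64(0.62), np.float64(7.82)]
[np.float64(-3.95), np.float64(1.21), np.float64(0.62), np.float64(7.82)]
[np.float64(-3.75), np.float64(1.74), np.float64(0.62), np.float64(7.82)]
[np.float64(-3.47), np.float64(2.23), np.float64(0.62), np.float64(7.82)]
[np.float64(-3.14), np.float64(2.69), np.float64(0.62), np.float64(7.82)]
[np.float64(-2.74), np.float64(3.09), np.float64(0.62), np.float64(7.82)]
```

>>> apply_moves --pt "-4.1 -0.5 0.6 7.8" --pt "-4.1 0.1 0.6 7.8" --pt "-4.1 0.7 0.6 7.8" --pt "-4.0 1.2 0.6 7.8" --pt "-3.8 1.7 0.6 7.8" --pt "-3.5 2.2 0.6 7.8" --pt "-3.1 2.7 0.6 7.8" --pt "-2.7 3.1 0.6 7.8"

```text
time_s: 14.3
eef_pos: [468.5, -274.2, 215.8]
ee_rot: [0.001, 0.993, 0.116, 0.001]
force: [0.5, 0.9, 0.6]
grip_width: 0.643
```

>>> apply_moves --pt "0 0 0 0" --pt "0 0 0 0"

```text
time_s: 14.5
eef_pos: [468.8, -273.1, 215.6]
ee_rot: [0.0, 0.993, 0.119, 0.0]
force: [0.1, 0.2, 0.3]
grip_width: 0.642
```

```bash
python3 - <<'E'
from h import *
w=shot("wrist","g1",scale=1.5); np.save("g1.npy",w,allow_pickle=True)
need([494,-266,215],13.5)
E
```

```text
tcp [ 469.1 -272.3  215.6] yaw 13.71 F [-0.3  0.3  0.7] t 14.55 w 0.643
shift tool cm [ 2.57 -0.02  0.06] turn 0.21
```

View pics/g1.png

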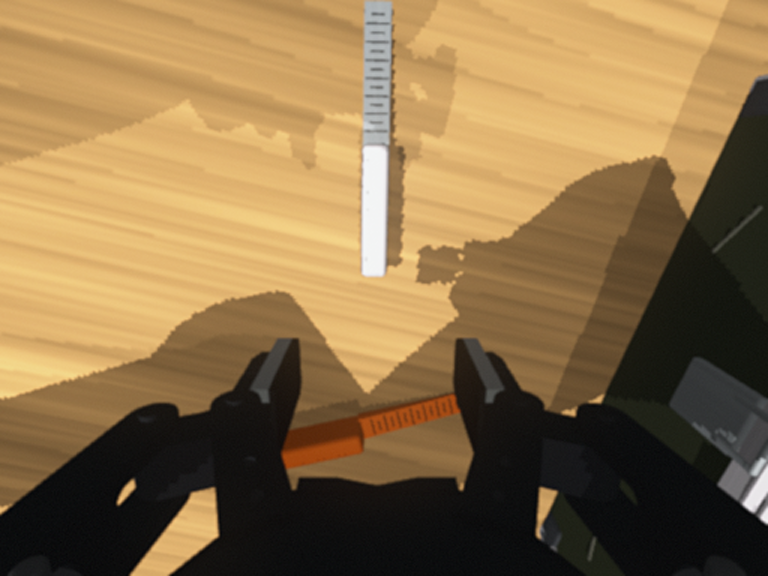

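```bash
python3 - <<'E'
from h import *
w=np.load("g1.npy",allow_pickle=True).item()
t=onz(w,379/1.5,2/1.5,2); r=onz(w,373/1.5,275/1.5,28); j=onz(w,375.5/1.5,146/1.5,28)
print(t,r,j, np.linalg.norm((t-r)[:2]),np.linalg.norm((j-r)[:2]))
for d in ((t-r),(j-r)): print(np.degrees(np.arctan2(d[1],d[0])))
d=(t-r)[:2];u=d/np.linalg.norm(d)
o=(r[:2]+40*u+t[:2]-120*u)/2
print("origin",o)
print("orange tip",onz(w,460/1.5,400/1.5,2),onz(w,285/1.5,455/1.5,28))
g=o-12*u
need([g[0],g[1],76],np.degrees(np.arctan2(d[1],d[0])))
E
```

```text
[ 620.97686134 -237.39573976    2.        ] [ 466.65704313 -270.90171506   28.        ] [ 542.0890786  -254.33473016   28.        ] 157.9153465432105 77.22989683173094
12.249949756963447
12.38708530239921
origin [ 504.72770053 -262.63580002]
orange tip [ 379.80611959 -358.93108482    2.        ] [ 322.34575114 -240.91449295   28.        ]
tcp [ 469.1 -272.3  215.6] yaw 13.71 F [-0.3  0.3  0.7] t 14.55 w 0.643
shift tool cm [ 2.48 -0.13 13.96] turn 1.46
```

>>> apply_moves --pt "2.5 -0.1 1.0 1.4" --pt "0 0 3.5 0" --pt "0 0 3.5 0" --pt "0 0 3.0 0" --pt "0 0 2.0 0" --pt "0 0 0.9 0" --pt "0 0 0 0" --grip 5.0

```text
time_s: 15.25
eef_pos: [493.0, -264.6, 75.8]
ee_rot: [-0.0, 0.994, 0.108, -0.0]
force: [0.4, -0.2, -0.5]
grip_width: 0.586
```

```bash
python3 - <<'E'
from h import *
w=shot("wrist","g2",scale=1.5)
need([493,-265.2,76],12.3)
E
```

```text
tcp [ 493.2 -265.1   76.8] yaw 12.33 F [ 0.3 -0.1  0.4] t 15.3 w 0.589
shift tool cm [-0.02  0.    0.08] turn 0.03
```

View pics/g2.png

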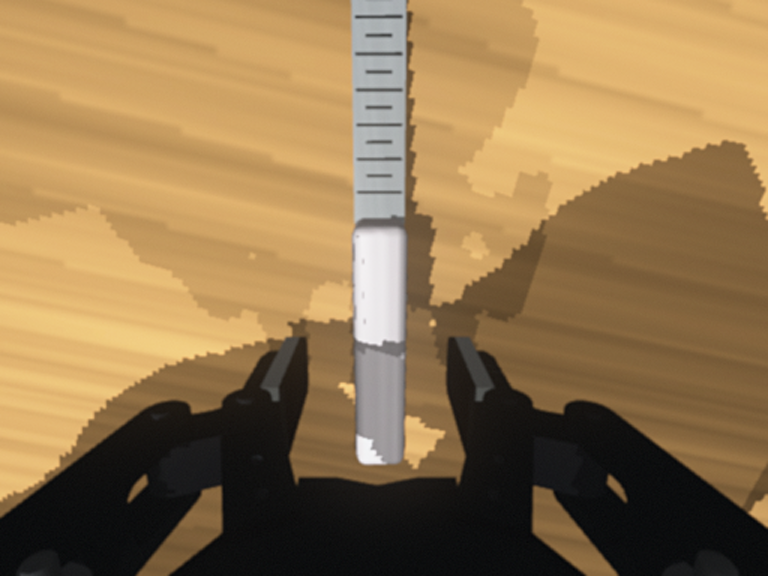

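>>> apply_moves --pt "0 0 0 0" --pt "0 0 0 0" --pt "0 0 0 0" --pt "0 0 0 0" --pt "0 0 0 0" --pt "0 0 0 0" --grip 0.8 --force 60

```text
time_s: 15.9
eef_pos: [493.1, -265.8, 77.3]
ee_rot: [0.001, 0.994, 0.107, 0.001]
force: [0.2, 1.1, 7.3]
grip_width: 0.177
```

```bash
python3 - <<'E'
from h import *
w=shot("wrist","g3",scale=1.5);np.save("g3.npy",w,allow_pickle=True)
need([493,-265.2,76],12.3)
E
```

```text
tcp [ 493.  -265.8   77.3] yaw 12.25 F [-0.6  0.7  7.4] t 15.95 w 0.174
shift tool cm [ 0.01 -0.06  0.13] turn -0.05
```

View pics/g3.png

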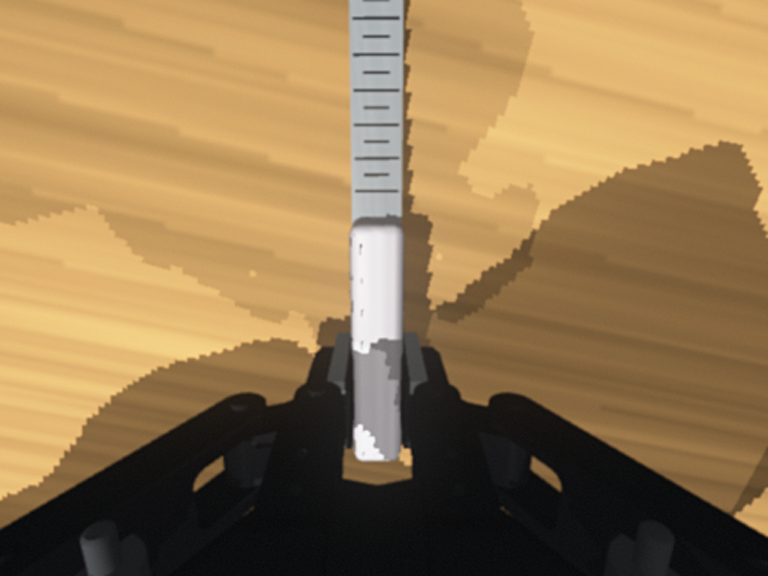

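>>> apply_moves --pt "0 0 -1.0 0" --pt "0 0 -2.5 0" --pt "0 0 -3.0 0" --pt "0 0 -2.5 0" --pt "0 0 0 0"

```text
time_s: 16.45
eef_pos: [493.5, -266.2, 169.9]
ee_rot: [0.002, 0.994, 0.107, 0.002]
force: [-0.2, -0.1, -1.9]
grip_width: 0.175
```

```bash
python3 - <<'E'
from h import *
w=shot("wrist","g4",scale=1.5)
need([453,62,165],-13.7)
plan([453,62,165],-13.7,8)
E
```

```text
tcp [ 492.8 -265.7  167.6] yaw 12.25 F [ 0.2 -0.4 -1.7] t 16.5 w 0.174
shift tool cm [  3.06 -32.87   0.19] turn 25.95
[np.float64(0.38), np.float64(-4.11), np.float64(0.03), np.float64(3.24)]
[np.float64(0.15), np.float64(-4.12), np.float64(0.03), np.float64(3.24)]
[np.float64(-0.08), np.float64(-4.13), np.float64(0.03), np.float64(3.24)]
[np.float64(-0.32), np.float64(-4.11), np.float64(0.03), np.float64(3.24)]
[np.float64(-0.55), np.float64(-4.09), np.float64(0.03), np.float64(3.24)]
[np.float64(-0.78), np.float64(-4.05), np.float64(0.03), np.float64(3.24)]
[np.float64(-1.01), np.float64(-4.0), np.float64(0.03), np.float64(3.24)]
[np.float64(-1.23), np.float64(-3.94), np.float64(0.03), np.float64(3.24)]
```

View pics/g4.png

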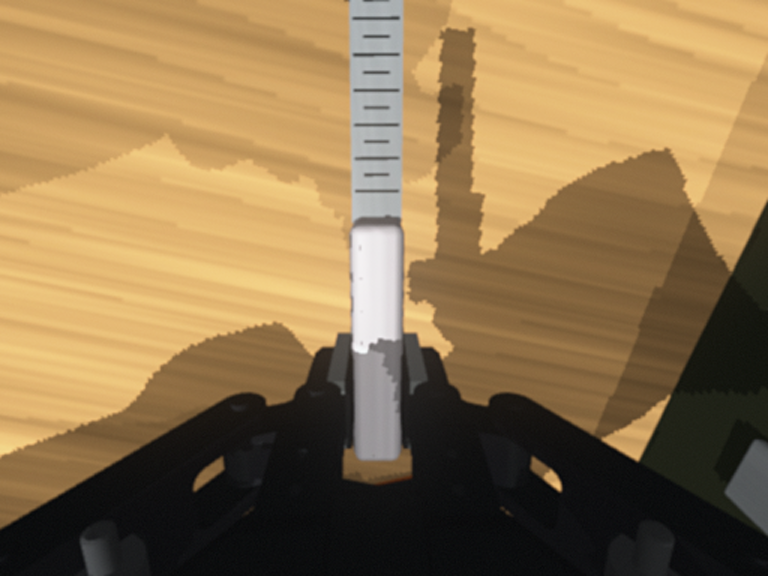

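>>> apply_moves --pt "0.4 -4.1 0 3.2" --pt "0.2 -4.1 0 3.2" --pt "-0.1 -4.1 0 3.2" --pt "-0.3 -4.1 0 3.3" --pt "-0.5 -4.1 0 3.3" --pt "-0.8 -4.1 0 3.3" --pt "-1.0 -4.0 0 3.2" --pt "-1.2 -3.9 0 3.2"

```text
time_s: 17.3
eef_pos: [452.9, 63.3, 165.1]
ee_rot: [-0.0, 0.993, -0.12, -0.001]
force: [1.3, -0.3, -1.5]
grip_width: 0.176
```

>>> apply_moves --pt "0 0 0 0" --pt "0 0 0 0" --pt "0 0 0 0"

```text
time_s: 17.6
eef_pos: [453.9, 61.1, 165.6]
ee_rot: [0.0, 0.993, -0.119, -0.0]
force: [0.0, -0.7, -1.8]
grip_width: 0.172
```

```bash
python3 - <<'E'
from h import *
w=shot("wrist","i1",scale=1.5);np.save("i1.npy",w,allow_pickle=True)
c=shot("top","i1t",(150,100,320,240),4);np.save("i1t.npy",c,allow_pickle=True)
need([453,62,165],-13.7)
print(proj(c,[640,16.3,48]),proj(w,[640,16.3,48])*1.5)
E
```

```text
tcp [454.   60.8 165.8] yaw -13.73 F [-0.1  0.4 -1.4] t 17.7 w 0.172
shift tool cm [-0.13 -0.09  0.08] turn -0.03
[203.32296829 159.19178462] [ 375.70763817 -213.02255905]
```

View pics/i1.png

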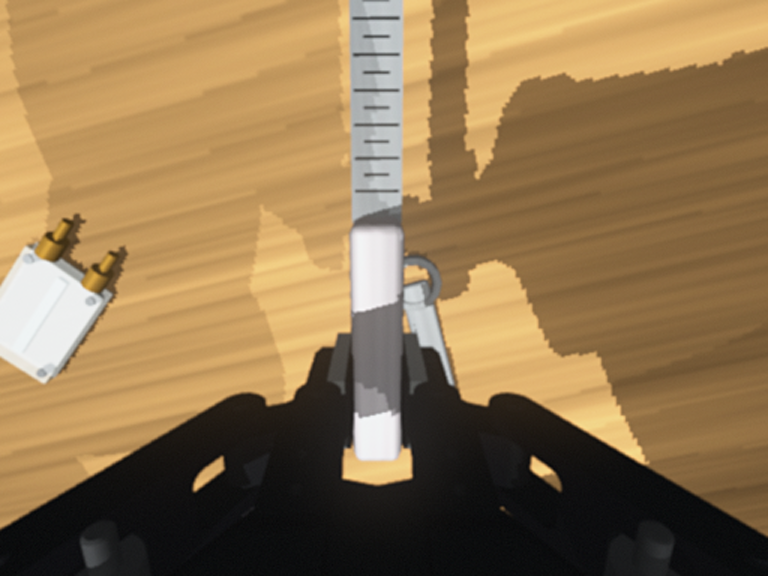

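View pics/i1t.png

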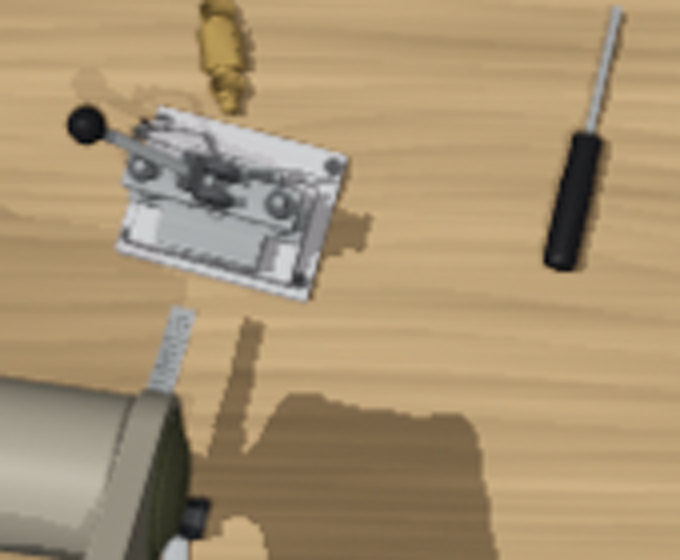

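```bash
python3 - <<'E'
from h import *
c=np.load("i1t.npy",allow_pickle=True).item()
im=c["img"][120:185,170:250,::-1]; cv2.imwrite("pics/i1z.png",cv2.resize(im,None,fx=9,fy=9,interpolation=cv2.INTER_CUBIC))
s,R,y=toolyaw(); p=s["eef_pos"]
a=np.radians(y);tip=p+132*np.array([np.cos(a),np.sin(a),0]);tip[2]-=77.3-2
print("tip",tip,"proj top",proj(c,tip), "seen 195.5,178 ->",onz(c,195.5,178,tip[2]))
E
```

```text
tip [582.25592587  29.45990662  90.49963374] proj top [195.69883544 177.02058663] seen 195.5,178 -> [579.64679587  29.87417826  90.49963374]
```

View pics/i1z.png

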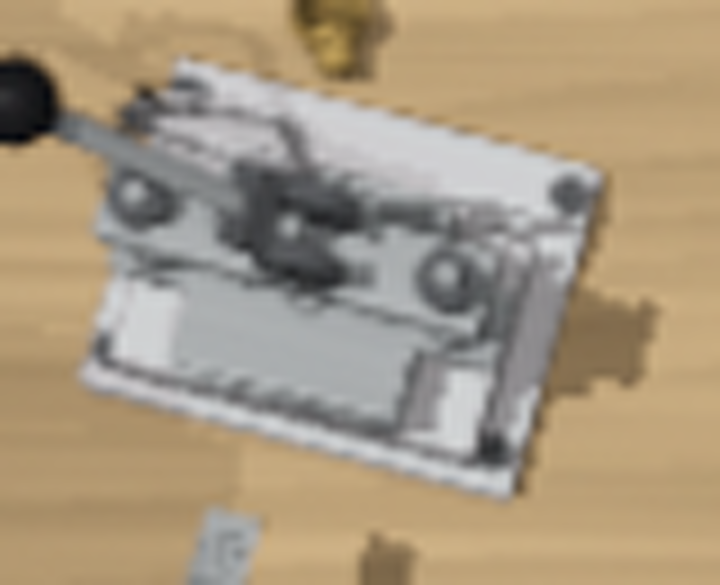

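```bash
python3 - <<'E'
from h import *
c=np.load("i1t.npy",allow_pickle=True).item()
g=lambda u,v,z:onz(c,u/9+170,v/9+120,z)
A,B=g(165,368,63),g(402,425,63);print("upper plate front",A,B,(A+B)/2,np.linalg.norm(A-B),np.degrees(np.arctan2(-(A-B)[0],(A-B)[1])))
Q=[g(*q,12)[:2] for q in [(82,380),(512,497),(603,175),(180,60)]]
print(np.round(Q,1),np.mean(Q,0))
for i,j in((0,1),(3,2)): d=Q[i]-Q[j];print(np.degrees(np.arctan2(-d[0],d[1])),np.hypot(*d))
for i,j in((3,0),(2,1)): d=Q[i]-Q[j];print(np.degrees(np.arctan2(d[1],d[0])),np.hypot(*d))
E
```

```text
upper plate front [630.99922856  54.63485838  63.        ] [615.16635686 -16.69410288  63.        ] [623.08279271  18.97037775  63.        ] 73.06504321808185 -12.515022114854684
[[637.9  88.1]
 [603.6 -47.3]
 [707.9 -73.1]
 [742.3  61.9]] [672.94536215   7.4176332 ]
-14.228490410218809 139.6746560093884
-14.293144554349194 139.31134383164044
-14.09760102263097 107.65229983769164
-13.903716667599566 107.49654314041675
```

>>> apply_moves --pt "0 0 1.0 0.4" --pt "0 0 1.5 0" --pt "0 0 1.0 0" --pt "0 0 0.3 0" --pt "0 0 0 0" --pt "0 0 0 0"

```text
time_s: 18.3
eef_pos: [454.2, 61.6, 128.4]
ee_rot: [0.0, 0.992, -0.122, 0.0]
force: [-0.4, 0.2, -2.2]
grip_width: 0.174
```

```bash
python3 - <<'E'
from h import *
need([623.5-132*.970,19.6+132*.2436,127.3],-14.1)
c=shot("scene","i2s",(270,170,370,250),6)
c=shot("top","i2t",(160,110,250,210),6)
need([623.5-132*.970,19.6+132*.2436,127.3],-14.1)
E
```

```text
tcp [454.2  61.6 128.4] yaw -14.06 F [-0.4  0.2 -2.2] t 18.3 w 0.174
shift tool cm [ 4.24 -0.05  0.11] turn 0.04
tcp [454.2  61.7 128.5] yaw -14.05 F [-0.3 -0.1 -0.9] t 18.4 w 0.174
shift tool cm [ 4.24 -0.04  0.13] turn 0.05
```

View pics/i2t.png

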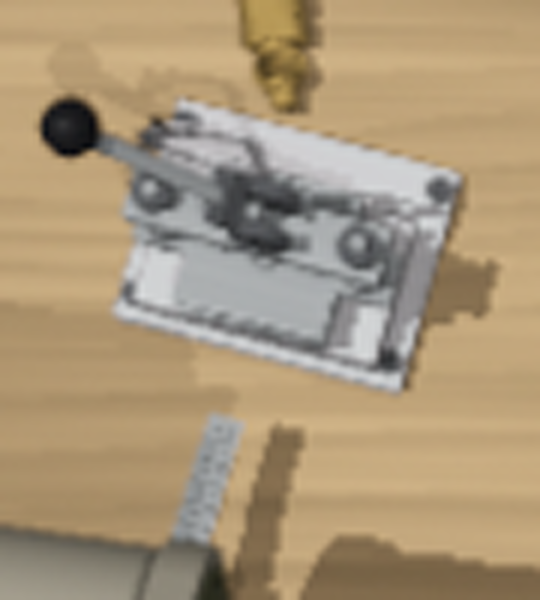

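View pics/i2s.png

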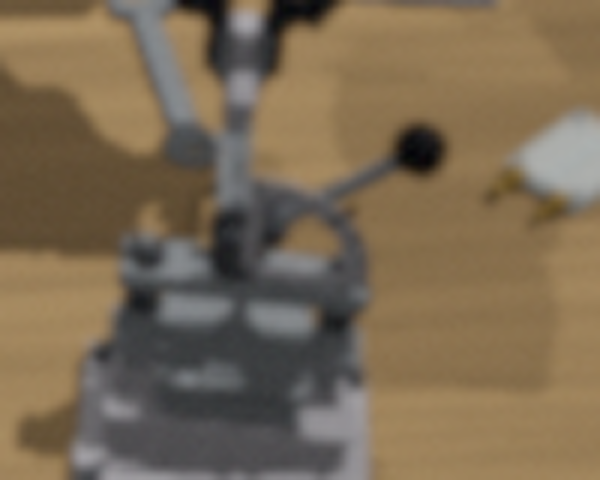

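>>> apply_moves --pt "0 0 0.2 0" --pt "1.0 0 0 0" --pt "1.0 0 0 0" --pt "1.0 0 0 0" --pt "0.6 0 0 0" --pt "0 0 0 0" --pt "0 0 0 0"

```text
time_s: 19.1
eef_pos: [488.8, 53.0, 125.9]
ee_rot: [-0.0, 0.992, -0.122, -0.0]
force: [-0.9, -0.8, -2.1]
grip_width: 0.174
```

```bash
python3 - <<'E'
from h import *
need([623.5-132*.970,19.6+132*.2436,127.3],-14.1)
c=shot("top","i3t",(160,110,250,210),6)
need([623.5-132*.970,19.6+132*.2436,127.3],-14.1)
E
```

```text
tcp [488.8  53.  125.9] yaw -14.06 F [-0.9 -0.8 -2.1] t 19.1 w 0.174
shift tool cm [ 0.68 -0.04 -0.14] turn 0.04
tcp [488.6  53.1 125.9] yaw -14.05 F [-0.4  0.1 -1.8] t 19.15 w 0.178
shift tool cm [ 0.7  -0.04 -0.14] turn 0.05
```

View pics/i3t.png

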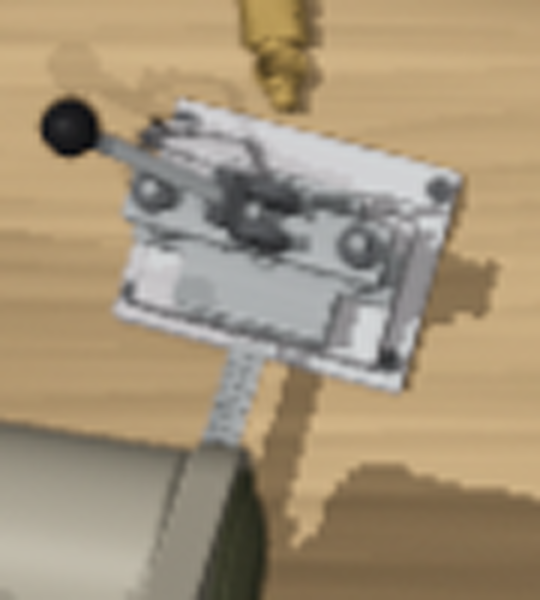

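>>> apply_moves --pt "0 0 -0.06 0" --pt "0.5 0 0 0" --pt "0.4 0 0 0" --pt "0.4 0 0 0" --pt "0.4 0 0 0" --pt "0.3 0 0 0" --pt "0 0 0 0" --pt "0 0 0 0"

```text
time_s: 19.95
eef_pos: [508.2, 48.1, 126.6]
ee_rot: [-0.0, 0.992, -0.122, -0.0]
force: [0.4, 0.4, -0.9]
grip_width: 0.174
```

```bash
python3 - <<'E'
from h import *
need([623.5-132*.970,19.6+132*.2436,127.3],-14.1)
c=shot("top","i4t",(160,110,250,210),6)
for i in range(3):
    need([623.5-132*.970,19.6+132*.2436,127.3],-14.1); capture("top")
E
```

```text
tcp [508.2  48.1 126.6] yaw -14.06 F [ 0.4  0.4 -0.9] t 19.95 w 0.174
shift tool cm [-1.33 -0.04 -0.07] turn 0.04
tcp [508.2  48.2 126.6] yaw -14.05 F [ 0.5  0.2 -0.6] t 20.0 w 0.17
shift tool cm [-1.32 -0.04 -0.07] turn 0.05
tcp [508.1  48.2 126.7] yaw -14.05 F [-1.1  0.2 -1.1] t 20.05 w 0.173
shift tool cm [-1.32 -0.04 -0.06] turn 0.05
tcp [508.2  48.2 126.7] yaw -14.05 F [-0.8 -0.5 -0.9] t 20.1 w 0.174
shift tool cm [-1.32 -0.04 -0.06] turn 0.05
```

View pics/i4t.png

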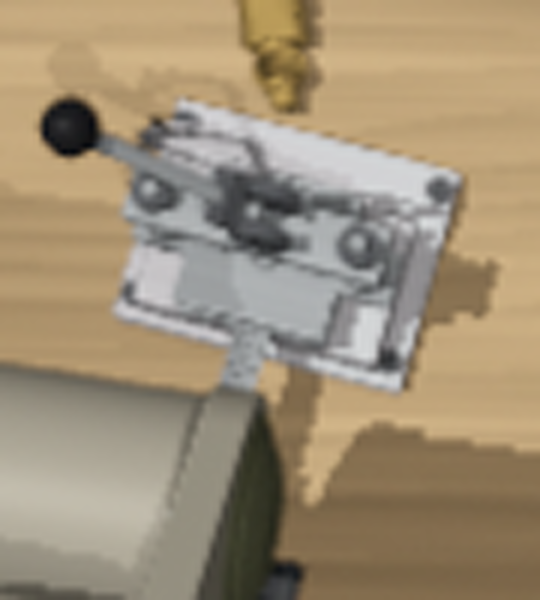

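>>> apply_moves --pt "0 0 0.06 0" --pt "0 0 0 0" --pt "0 0 0 0"

```text
time_s: 20.45
eef_pos: [508.3, 48.1, 126.1]
ee_rot: [-0.0, 0.992, -0.122, -0.0]
force: [0.4, 0.6, -2.6]
grip_width: 0.173
```

>>> apply_moves --pt "0 0 0.05 0" --pt "0 0 0 0" --pt "0 0 0 0"

```text
time_s: 20.75
eef_pos: [508.3, 48.1, 125.6]
ee_rot: [0.0, 0.992, -0.122, -0.0]
force: [-0.0, 0.4, -2.2]
grip_width: 0.172
```

>>> apply_moves --pt "0 0 0.05 0" --pt "0 0 0 0" --pt "0 0 0 0"

```text
time_s: 21.05
eef_pos: [508.3, 48.1, 125.1]
ee_rot: [0.0, 0.992, -0.122, -0.0]
force: [-0.3, 0.2, -0.9]
grip_width: 0.17
```

Continue down in small steps.

>>> apply_moves --pt "0 0 0.04 0" --pt "0 0 0 0" --pt "0 0 0 0"

```text
time_s: 21.35
eef_pos: [508.3, 48.1, 124.7]
ee_rot: [0.0, 0.992, -0.122, -0.0]
force: [-0.3, -0.3, -1.1]
grip_width: 0.174
```

>>> apply_moves --pt "0 0 0.04 0" --pt "0 0 0 0" --pt "0 0 0 0"

```text
time_s: 21.65
eef_pos: [508.3, 48.1, 124.3]
ee_rot: [0.0, 0.992, -0.122, -0.0]
force: [-0.6, -0.1, -1.4]
grip_width: 0.18
```

```bash
python3 - <<'E'
from h import *
for i in range(4):
    s=readout.sense(); print(s["eef_pos"].round(2),s["force"].round(2),s["wrist_torque"].round(2)); capture("top")
E
```

```text
[508.29  48.11 124.29] [-0.63 -0.08 -1.39] [ 0.05  0.05 -0.01]
[508.28  48.11 124.29] [ 0.32  0.83 -1.26] [0.03 0.02 0.  ]
[508.28  48.11 124.29] [-0.55 -0.07 -2.24] [ 0.03  0.08 -0.03]
[508.3   48.12 124.33] [ 0.1  -0.39 -0.68] [ 0.04  0.04 -0.04]
```

>>> apply_moves --pt "0 0 0.04 0" --pt "0 0 0 0" --pt "0 0 0 0"

```text
time_s: 22.15
eef_pos: [508.3, 48.1, 123.9]
ee_rot: [-0.0, 0.992, -0.122, -0.0]
force: [-0.4, -0.8, -2.1]
grip_width: 0.173
```

>>> apply_moves --pt "0 0 0.04 0" --pt "0 0 0 0" --pt "0 0 0 0"

```text
time_s: 22.45
eef_pos: [508.3, 48.1, 123.5]
ee_rot: [-0.0, 0.992, -0.122, 0.0]
force: [-0.6, 1.0, -0.4]
grip_width: 0.173
```

```bash
python3 - <<'E'
from h import *
for i in range(4):
    s=readout.sense(); print(s["eef_pos"].round(2),s["force"].round(2),s["wrist_torque"].round(2)); capture("top")
E
```

```text
[508.31  48.11 123.53] [-0.55  0.95 -0.37] [-0.03 -0.01  0.02]
[508.29  48.12 123.52] [-1.12  0.68 -1.29] [ 0.    0.   -0.01]
[508.3   48.11 123.51] [-0.26 -0.86 -0.48] [-0.01  0.    0.03]
[508.3   48.1  123.52] [ 0.26  0.2  -1.49] [ 0.01 -0.   -0.01]
```

>>> apply_moves --pt "0 0 0.03 0" --pt "0 0 0 0" --pt "0 0 0 0"

```text
time_s: 22.95
eef_pos: [508.3, 48.1, 123.2]
ee_rot: [-0.0, 0.992, -0.122, 0.0]
force: [-0.9, 0.3, -0.6]
grip_width: 0.176
```

```bash
python3 - <<'E'
from h import *
for i in range(5):
    s=readout.sense(); print(s["eef_pos"].round(2),s["force"].round(2),s["wrist_torque"].round(2)); capture("top")
E
```

```text
[508.29  48.14 123.24] [-0.94  0.35 -0.61] [ 0.03 -0.01  0.04]
[508.28  48.13 123.24] [-0.58 -0.   -0.47] [-0.02 -0.02  0.02]
[508.29  48.11 123.26] [-1.    0.31 -0.36] [-0.   -0.01  0.03]
[508.31  48.1  123.25] [-0.88  1.   -0.39] [ 0.02 -0.01  0.01]
[508.29  48.12 123.23] [-0.63  0.53 -0.25] [-0.01  0.02 -0.04]
```

>>> apply_moves --pt "0 0 0.03 0" --pt "0 0 0 0" --pt "0 0 0 0"

```text
time_s: 23.5
eef_pos: [508.3, 48.1, 122.9]
ee_rot: [-0.0, 0.992, -0.122, 0.0]
force: [-1.1, 1.0, 0.8]
grip_width: 0.17
```

```bash
python3 - <<'E'
from h import *
for i in range(5):
    s=readout.sense(); print(s["eef_pos"].round(2),s["force"].round(2),s["wrist_torque"].round(2)); capture("top")
E
```

```text
[508.26  48.14 122.95] [-1.08  0.99  0.75] [-0.    0.02 -0.03]
[508.28  48.12 122.94] [-0.99  0.23  1.38] [ 0.04 -0.02 -0.01]
[508.28  48.12 122.94] [-1.43 -1.12  1.43] [ 0.    0.02 -0.01]
[508.27  48.11 122.93] [-1.36 -0.4   0.78] [0.01 0.   0.03]
[508.29  48.11 122.93] [-1.05  0.56  0.51] [0.01 0.04 0.01]
```

```bash
python3 - <<'E'
from h import *
w=shot("wrist","i5w",scale=1.5)
c=shot("scene","i5s",(230,130,370,250),5)
E
```

```text
(no output)
```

View pics/i5w.png

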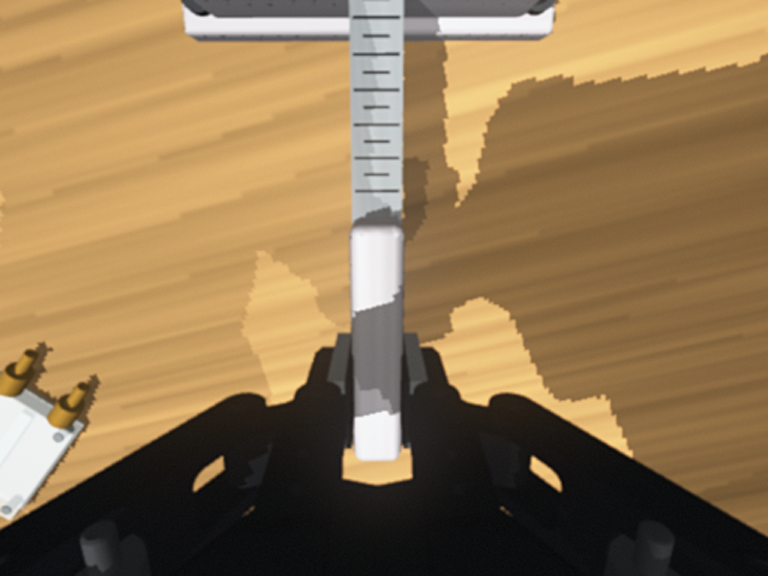

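View pics/i5s.png

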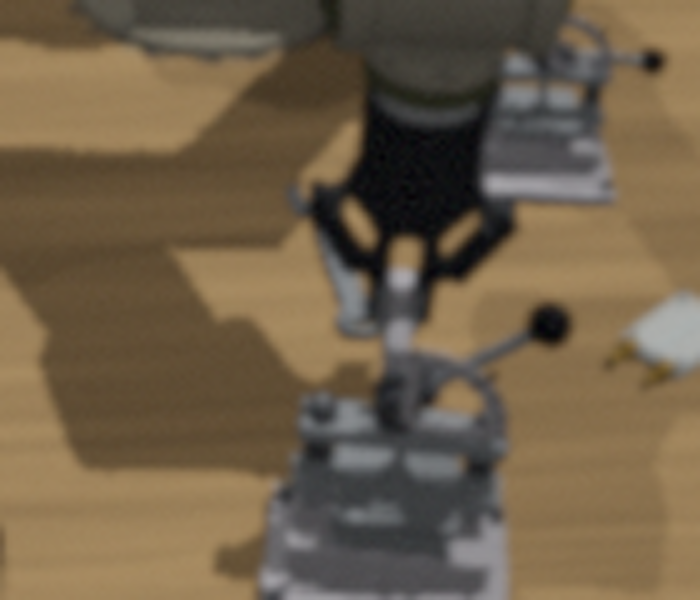

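>>> apply_moves --pt "0 0 -0.03 0" --pt "0.4 0 0 0" --pt "0.5 0 0 0" --pt "0.5 0 0 0" --pt "0.5 0 0 0" --pt "0.5 0 0 0" --pt "0 0 0 0"

```text
time_s: 24.55
eef_pos: [532.4, 42.0, 123.2]
ee_rot: [0.0, 0.992, -0.122, 0.001]
force: [0.4, 0.3, -0.0]
grip_width: 0.178
```

```bash
cat >> h.py <<'E'
def rd(n=4):
    P=[];F=[];T=[]
    for i in range(n):
        s=readout.sense();P.append(s["eef_pos"]);F.append(s["force"]);T.append(s["wrist_torque"])
        if i<n-1: capture("top")
    X=np.array([np.cos(np.radians(14.1)),-np.sin(np.radians(14.1)),0])
    p=np.mean(P,0);f=np.mean(F,0)
    print("t",round(s["time_s"],2),"tip in",round(float((p+132*X-[623.5,19.6,0])@X),2),"z",p[2].round(2),"drag",round(float(-f@X),2),"Fz",f[2].round(2),"T",np.mean(T,0).round(2))
E
python3 -c "
from h import *
rd(5)"
```

```text
t 24.75 tip in 37.69 z 123.23 drag -0.46 Fz -0.2 T [-0.06 -0.25 -0.  ]
```

>>> apply_moves --pt "0.3 0 0 0" --pt "0.3 0 0 0" --pt "0.2 0 0 0" --pt "0 0 0 0"

```text
time_s: 25.15
eef_pos: [539.7, 40.2, 123.2]
ee_rot: [-0.0, 0.992, -0.122, 0.0]
force: [0.3, 1.0, -0.3]
grip_width: 0.175
```

```bash
python3 -c "
from h import *
rd(4)"
```

```text
t 25.3 tip in 45.62 z 123.25 drag -0.68 Fz -0.3 T [-0.06 -0.23  0.01]
```

>>> apply_moves --pt "0.2 0 0 0" --pt "0.2 0 0 0" --pt "0 0 0 0"

```text
time_s: 25.6
eef_pos: [543.4, 39.3, 123.2]
ee_rot: [-0.0, 0.992, -0.122, 0.0]
force: [-0.1, -0.2, 0.3]
grip_width: 0.174
```

```bash
python3 -c "
from h import *
rd(4)"
```

```text
t 25.75 tip in 49.5 z 123.22 drag -0.22 Fz 0.47 T [-0.03 -0.14  0.02]
```

>>> apply_moves --pt "0.2 0 0 0" --pt "0 0 0 0"

```text
time_s: 25.95
eef_pos: [545.2, 38.9, 123.2]
ee_rot: [-0.0, 0.992, -0.122, -0.0]
force: [-0.5, 0.4, 1.6]
grip_width: 0.177
```

```bash
python3 -c "
from h import *
rd(4)"
```

```text
t 26.1 tip in 51.4 z 123.2 drag 1.07 Fz 0.82 T [-0.01 -0.06  0.03]
```

>>> apply_moves --pt "0.2 0 0 0" --pt "0 0 0 0"

```text
time_s: 26.3
eef_pos: [547.2, 38.4, 123.2]
ee_rot: [0.0, 0.992, -0.122, 0.0]
force: [-1.2, 0.0, 1.7]
grip_width: 0.177
```

```bash
python3 -c "
from h import *
rd(4)"
```

```text
t 26.45 tip in 53.44 z 123.22 drag 0.87 Fz 1.2 T [-0.01 -0.04 -0.  ]
```

>>> apply_moves --pt "0.2 0 0 0" --pt "0 0 0 0"

```text
time_s: 26.65
eef_pos: [549.2, 37.9, 123.2]
ee_rot: [-0.0, 0.992, -0.122, 0.0]
force: [-1.3, 0.5, 0.6]
grip_width: 0.172
```

```bash
python3 -c "
from h import *
rd(4)"
```

```text
t 26.8 tip in 55.46 z 123.21 drag 0.93 Fz 1.09 T [-0.02 -0.08 -0.  ]
```

>>> apply_moves --pt "0.15 0 0 0" --pt "0 0 0 0"

```text
time_s: 27.0
eef_pos: [550.5, 37.6, 123.2]
ee_rot: [-0.0, 0.992, -0.122, -0.0]
force: [-2.2, 0.6, 1.2]
grip_width: 0.178
```

```bash
python3 -c "
from h import *
rd(4)"
```

```text
t 27.15 tip in 56.76 z 123.16 drag 2.29 Fz 1.9 T [0.01 0.14 0.  ]
```

>>> apply_moves --pt "0.15 0 0 0" --pt "0 0 0 0"

```text
time_s: 27.35
eef_pos: [551.6, 37.3, 123.1]
ee_rot: [-0.0, 0.992, -0.122, -0.001]
force: [-4.9, 1.3, 3.7]
grip_width: 0.174
```

```bash
python3 -c "
from h import *
rd(4)"
```

```text
t 27.5 tip in 57.91 z 123.1 drag 4.91 Fz 3.12 T [ 0.1   0.51 -0.01]
```

>>> apply_moves --pt "0.15 0 0 0" --pt "0 0 0 0"

```text
time_s: 27.7
eef_pos: [552.5, 37.1, 123.0]
ee_rot: [-0.0, 0.992, -0.122, -0.002]
force: [-8.6, 1.3, 6.0]
grip_width: 0.171
```

```bash
python3 -c "
from h import *
rd(4)
c=shot('top','i6t',(160,110,250,210),6); shot('wrist','i6w',scale=1.5); shot('scene','i6s',(270,170,370,250),6)"
```

```text
t 27.85 tip in 58.85 z 123.03 drag 9.04 Fz 5.81 T [ 0.2   0.98 -0.02]
```

View pics/i6w.png

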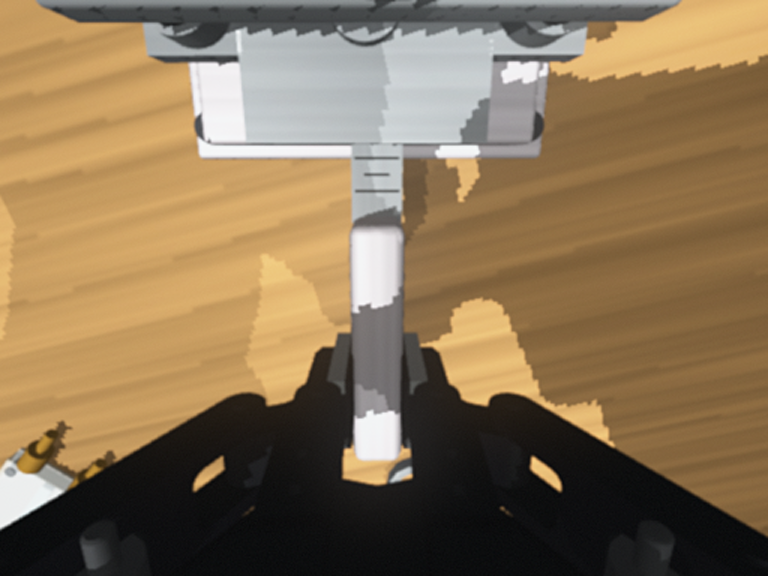

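View pics/i6t.png

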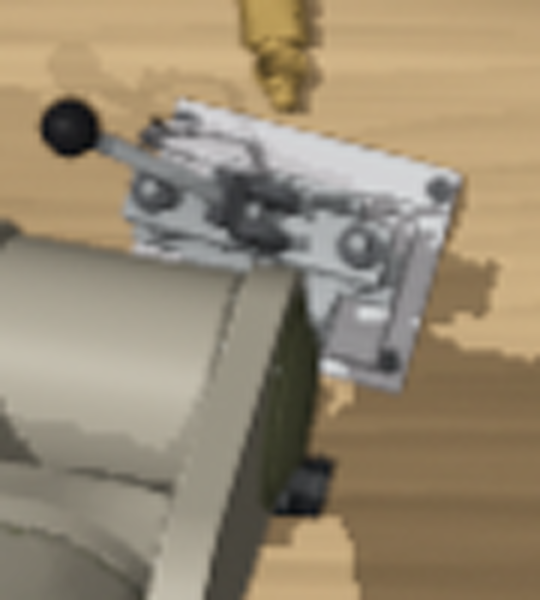

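>>> apply_moves --pt "0 0 -0.03 0" --pt "0 0 0 0"

```text
time_s: 28.2
eef_pos: [552.5, 37.1, 123.2]
ee_rot: [-0.0, 0.992, -0.122, -0.002]
force: [-8.3, 2.2, 4.5]
grip_width: 0.173
```

```bash
python3 -c "
from h import *
rd(5)"
```

```text
t 28.4 tip in 58.86 z 123.2 drag 8.12 Fz 3.75 T [ 0.21  0.92 -0.03]
```

View pics/i6s.png

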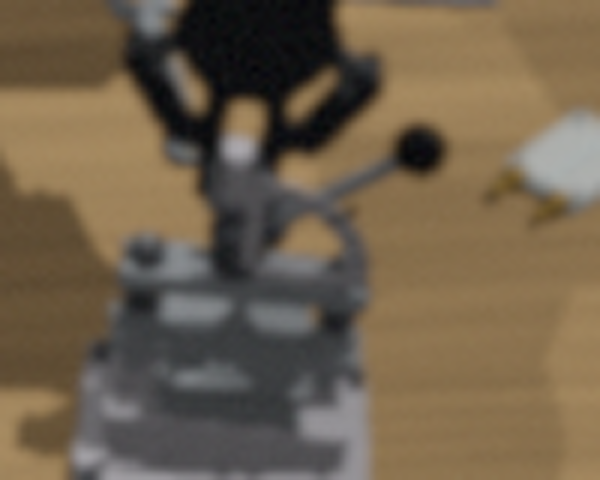

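>>> apply_moves --pt "0 0 -0.04 0" --pt "0 0 0 0"

```text
time_s: 28.6
eef_pos: [552.5, 37.1, 123.4]
ee_rot: [-0.0, 0.993, -0.122, -0.002]
force: [-6.0, 1.7, 1.5]
grip_width: 0.175
```

```bash
python3 -c "
from h import *
rd(5)"
```

```text
t 28.8 tip in 58.89 z 123.38 drag 6.76 Fz 1.9 T [ 0.24  0.79 -0.02]
```

>>> apply_moves --pt "0 0 -0.03 0" --pt "0.05 0 0 0" --pt "0 0 0 0"

```text
time_s: 29.1
eef_pos: [552.6, 37.1, 123.4]
ee_rot: [-0.0, 0.992, -0.122, -0.002]
force: [-7.8, 3.3, 1.4]
grip_width: 0.17
```

```bash
python3 -c "
from h import *
rd(5)"
```

```text
t 29.3 tip in 58.99 z 123.43 drag 8.71 Fz 1.56 T [ 0.25  1.02 -0.01]
```

>>> apply_moves --pt "0.08 0 0 0" --pt "0 0 0 0"

```text
time_s: 29.5
eef_pos: [553.0, 37.0, 123.4]
ee_rot: [-0.0, 0.993, -0.122, -0.003]
force: [-11.1, 2.2, 2.9]
grip_width: 0.174
```

```bash
python3 -c "
from h import *
rd(5)"
```

```text
t 29.7 tip in 59.35 z 123.38 drag 11.62 Fz 3.48 T [ 0.3   1.41 -0.01]
```

```bash
python3 - <<'E'
from h import *
rd(2)
shot("wrist","i7w",scale=1.5)
a=cv2.imread("pics/g4.png",0);b=cv2.imread("pics/i6w.png",0);c=cv2.imread("pics/i7w.png",0);d=cv2.imread("pics/i5w.png",0)
def prof(im): return im[:,365:392].mean(1)
for n,im in(("g4",a),("i5",d),("i6",b),("i7",c)):
    out=[]
    for (y0,y1) in ((155,165),(168,182),(184,198)):
        p=255-prof(im)[y0-3:y1+3]; p=p-p.min(); p=np.where(p>p.max()*.4,p,0); out.append((np.arange(y0-3,y1+3)*p).sum()/p.sum())
    p=prof(im); r=455+np.argmax(-np.diff(p[455:470]))
    print(n,np.round(out,2),"rear",r)
    row=im[285,330:420].astype(int); print("handle edges @285",330+np.argmax(np.diff(row)),330+np.argmin(np.diff(row)))
print(np.abs(c.astype(int)-b).max())
E
```

```text
t 29.75 tip in 59.36 z 123.4 drag 11.64 Fz 3.05 T [ 0.29  1.43 -0.  ]
g4 [157.96 174.35 190.58] rear 459
handle edges @285 403 408
i5 [157.58 174.04 190.55] rear 460
handle edges @285 351 397
i6 [157.58 174.06 190.59] rear 459
handle edges @285 352 400
i7 [157.59 174.06 190.58] rear 459
handle edges @285 352 400
136
```

View pics/i7w.png

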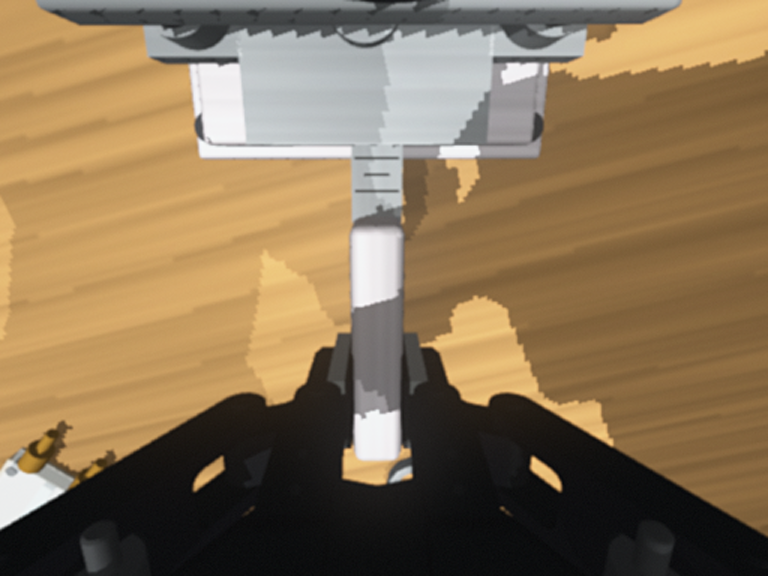

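```bash
python3 - <<'E'
from h import *
for i in range(3):
    s,R,y=toolyaw(); print("q",s["ee_rot"].round(4),"toolx z-comp deg",np.degrees(R[2,0]).round(3),"tooly z",np.degrees(R[2,1]).round(3),"yaw",y.round(2), s["joints"].round(4)); capture("top")
E
```

```text
q [-2.000e-04  9.925e-01 -1.222e-01 -3.000e-03] toolx z-comp deg -0.339 tooly z 0.023 yaw -14.04 [-1.4470e-01  5.8210e-01  1.6057e+00  2.0000e-04  9.5970e-01  1.6710e+00]
q [-2.000e-04  9.925e-01 -1.222e-01 -3.000e-03] toolx z-comp deg -0.342 tooly z 0.024 yaw -14.04 [-1.4470e-01  5.8220e-01  1.6057e+00  2.0000e-04  9.5970e-01  1.6710e+00]
q [-2.000e-04  9.925e-01 -1.222e-01 -3.000e-03] toolx z-comp deg -0.341 tooly z 0.023 yaw -14.04 [-1.4460e-01  5.8220e-01  1.6057e+00  2.0000e-04  9.5970e-01  1.6710e+00]
```

>>> apply_moves --pt "-0.05 0 0.06 0" --pt "0 0 0 0"

```text
time_s: 30.15
eef_pos: [552.9, 37.1, 123.2]
ee_rot: [-0.0, 0.993, -0.122, -0.002]
force: [-10.3, 2.5, 6.3]
grip_width: 0.173
```

```bash
cat >> h.py <<'E'
def rt(n=5):
    rd(n); s,R,y=toolyaw(); print("pitch deg",np.degrees(R[2,0]).round(3))
E
python3 -c "
from h import *
rt()"
```

```text
t 30.35 tip in 59.24 z 123.19 drag 10.62 Fz 5.76 T [ 0.26  1.27 -0.02]
pitch deg -0.259
```

>>> apply_moves --pt "0 0 0.05 0" --pt "0 0 0 0"

```text
time_s: 30.55
eef_pos: [552.8, 37.1, 122.9]
ee_rot: [-0.0, 0.993, -0.122, -0.002]
force: [-12.6, 3.1, 8.0]
grip_width: 0.168
```

```bash
python3 -c "
from h import *
rt()"
```

```text
t 30.75 tip in 59.2 z 122.92 drag 12.43 Fz 7.95 T [ 0.27  1.37 -0.02]
pitch deg -0.259
```

>>> apply_moves --pt "0 0 -0.08 0" --pt "0 0 0 0"

```text
time_s: 30.95
eef_pos: [552.9, 37.0, 123.3]
ee_rot: [-0.0, 0.993, -0.122, -0.002]
force: [-9.9, 1.5, 4.0]
grip_width: 0.175
```

```bash
python3 -c "
from h import *
rt()"
```

```text
t 31.15 tip in 59.26 z 123.33 drag 9.89 Fz 3.69 T [ 0.26  1.16 -0.01]
pitch deg -0.259
```

>>> apply_moves --pt "-0.05 0 -0.02 0" --pt "0 0 0 0"

```text
time_s: 31.35
eef_pos: [552.8, 37.0, 123.4]
ee_rot: [-0.0, 0.993, -0.122, -0.002]
force: [-5.4, 2.7, 0.7]
grip_width: 0.177
```

```bash
python3 -c "
from h import *
rt()"
```

```text
t 31.55 tip in 59.17 z 123.42 drag 5.89 Fz 0.27 T [0.22 0.71 0.02]
pitch deg -0.193
```

>>> apply_moves --pt "0.08 0 0 0" --pt "0.07 0 0 0" --pt "0 0 0 0"

```text
time_s: 31.85
eef_pos: [553.3, 37.0, 123.3]
ee_rot: [-0.0, 0.993, -0.122, -0.003]
force: [-12.9, 3.1, 4.9]
grip_width: 0.172
```

```bash
python3 -c "
from h import *
rt()"
```

```text
t 32.05 tip in 59.65 z 123.34 drag 13.33 Fz 4.8 T [ 0.34  1.63 -0.01]
pitch deg -0.372
```

>>> apply_moves --pt "0 0 -0.06 0" --pt "0 0 0 0" --pt "0 0 0 0"

```text
time_s: 32.35
eef_pos: [553.3, 36.9, 123.6]
ee_rot: [-0.0, 0.993, -0.122, -0.003]
force: [-10.8, 2.3, 0.8]
grip_width: 0.171
```

```bash
python3 -c "
from h import *
rt()"
```

```text
t 32.55 tip in 59.68 z 123.54 drag 10.63 Fz 1.19 T [0.35 1.33 0.01]
pitch deg -0.376
```

>>> apply_moves --pt "-0.05 0 0.02 0" --pt "0 0 0 0" --pt "0 0 0 0"

```text
time_s: 32.85
eef_pos: [553.2, 37.0, 123.5]
ee_rot: [-0.0, 0.993, -0.122, -0.003]
force: [-8.4, 2.6, -1.2]
grip_width: 0.173
```

```bash
python3 -c "
from h import *
rt()
for n in ['wrist','scene','top']: shot(n,'f_'+n,{'wrist':None,'scene':(230,130,370,250),'top':(140,100,260,220)}[n],{'wrist':1.5,'scene':5,'top':5}[n])"
```

```text
t 33.05 tip in 59.59 z 123.51 drag 8.81 Fz 0.16 T [0.29 1.07 0.03]
pitch deg -0.297
```

View pics/f_wrist.png

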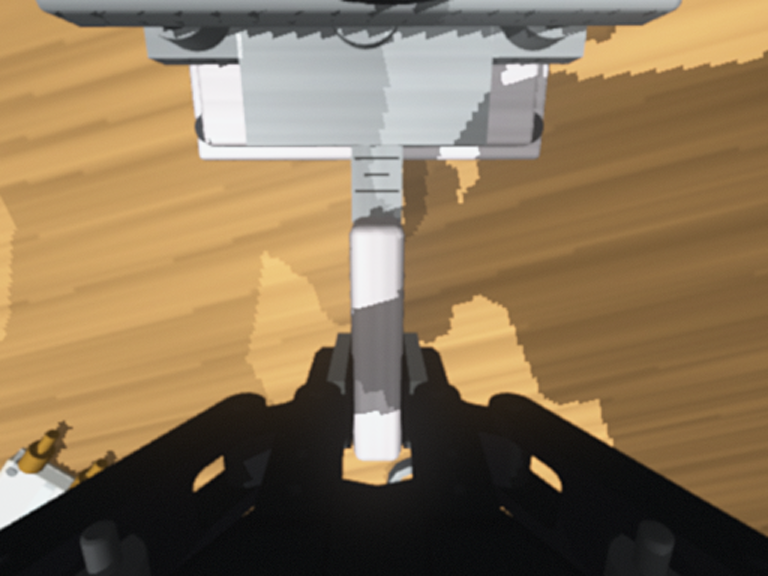

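View pics/f_scene.png

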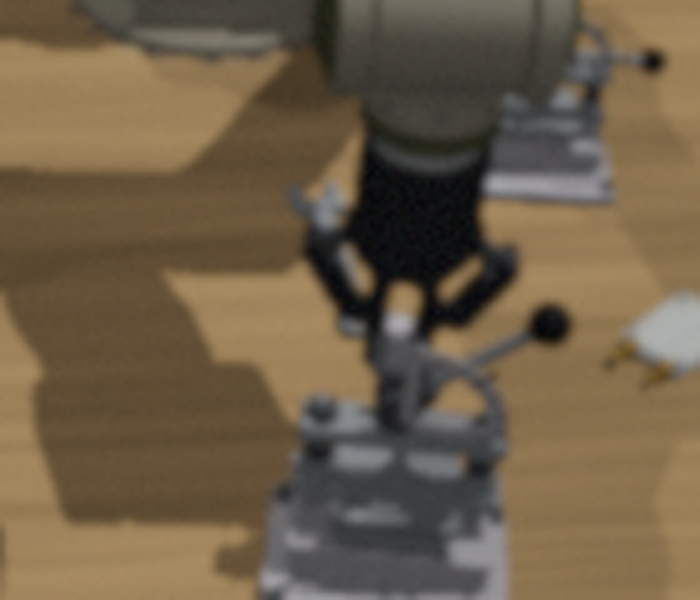

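View pics/f_top.png

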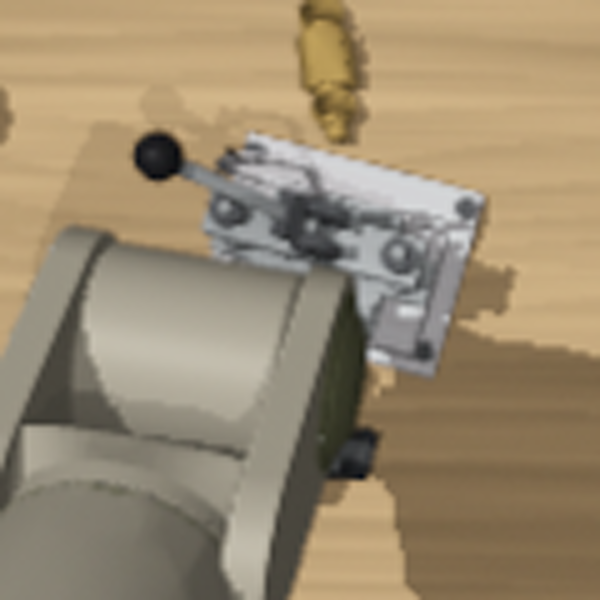

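```bash
python3 -c "
from h import *
rt(3); print(ctrl.finish_job()); rt(1)"
```

```text
t 33.3 tip in 59.59 z 123.49 drag 8.91 Fz 0.41 T [0.28 1.05 0.  ]
pitch deg -0.303
the job is handed in; nothing more can be done
None
the job is handed in; nothing more can be done
```

I set the lever of the larger clamp to the long 45° mark and let go. I then slid the grey gauge into the mouth until it dragged snugly, and handed the job in at 33 s with the gauge still gripped.

- **Lever:** my first swing stopped at about 42°, so I took hold of the knob again, nudged it up and released it. The last checks put it at about 44–44.6°: 43.9° by fitting the picture to the quadrant ticks, 44.6° by how far the knob moved. That is within about 1° of the mark.
- **Gauge:** the tip is about 59 mm inside the mouth, roughly 3 mm past the first touch of the upper plate. It lies on the lower plate with a light downward load of about 2 N, and the holding drag was 8.9 N at hand-in. It has not slipped in the grip.

**Checks that disagreed or were weak:**
- The drag rose more steeply than the task text says. It peaked at about 13 N, partly because I was pressing down about 6 N at that moment, so I backed off a little.
- Under load the tool tilted about 0.3° tip-down, so the blade may not be perfectly flat.
- I could not measure the upper plate's height directly. That it was not jacked up is inferred from the drag still rising with depth instead of levelling off.

The other things in view in the last pictures (flow cell, check valve, wrench) looked unmoved. I did not recheck the rest at the end.

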